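# Put the railway models away in their trays

### The arm

A 6-joint arm with a two-finger parallel gripper is mounted at the origin on the work surface. World frame = base frame: x ahead of the robot, y to its left, z up, the work surface at z = 0. Lengths are in m, angles in rad, forces in N, time in s.
With the tool pointing down it reaches from about 0.375 to 0.9 m from the base axis. Payload 3.1 kg.
Tool frame: the origin (TCP) lies midway between the tips of the shut fingers; the grasp point (between the pads) lies grip_point_offset behind it (grip_point_offset is the distance from the TCP to the grasp point, in m); y points along the fingers, z is the direction in which the jaws open and shut, and the axes are right-handed (so a half turn about y gives the same grasp; the last joint's range is limited). The gripper opens to 87 mm and grips with 3 to 60 N. Pads are 19 mm wide; open, the fingers measure 117 mm over their backs; the gripper's body (75 mm by 190 mm) begins 51 mm behind the grasp point.
Start: joints at [-1.288, 0.527, 1.433, -0, 1.181, -0.178], TCP at [0.278, -0.559, 0.194] pointing down, gripper open.
Joint ranges: [-3.08, 3.08], [-0.75, 2.2], [0.22, 2.44], [-1.43, 4.57], [0, 2.65], [-2.85, 2.85]. Speed limits (rad/s): [2.79, 2.79, 3.14, 3.14, 3.14, 3.14].

### API

Orientations are given as a unit quaternion [x, y, z, w].
In Python, from rig import * gives the robot as it stands.
- The arm moves only by the tool jog_arm, never from a script. Its argument "increments" is a list that holds one entry, the list of rows, each a list of 7 numbers: the turn, a rotation vector about the world's x, y, z in degrees, then the shift along the world's x, y, z in m, then the closure, from -1 (fully open) to 1 (shut), so that 0 is half open. In form: [[[rx, ry, rz, x, y, z, jaw], ...]]. A call has 1 to 8 rows; each row is the pose to reach, as a shift and turn from the pose measured when the call began; what a row does not reach only later rows make up. A row lasts 1/10 s, in which the tool goes at most 50 mm and 8.59 degrees, less where a joint would pass 70% of its speed; a pose out of reach is approached as far as the arm can. A call with a gripper value outside its range is refused whole. The fingers move at their own pace and stop on an object; "squeeze" is the grip in N (left out, the last holds). Time passes only in rows, so rows that repeat a pose let the fingers close. It gives the time, the measured TCP pose, the force and the opening at its end, in the units of the state.
- get_obs(): the state, without advancing time (a new reading comes with each control period).
- camera(name): name is "scene" or "side" or "wrist"; returns the picture (384x512x3 uint8, red, green, blue); there is no depth.
- camera_info(name): a dict with "K" (3x3 intrinsics, pixels), "R" (3x3) and "t" (3): a world point X has camera coordinates R X + t. Camera axes: x right, y down, z forward; pixel columns grow to the right and rows downward; lengths in m; the calibration is good to about 2 mm. The wrist camera is an equidistant fisheye: a pixel r from the principal point sees the ray r / f radians off the axis. A picture is of the moment at which its call begins: read the wrist's pose just before it. camera_info takes no time and is no camera call; for the wrist camera it gives the pose at the moment of the call.
- hand_in(): hands the job in, once; it reports no verdict.
The state is a dict: "time": time; "q": joint angles; "joint_velocities": joint speeds; "joint_torque": joint torques, N m; "position": TCP position; "tool_rot": TCP orientation; "ft_force": force on the tool from outside, world axes, zero at the start; "moment": the same for the moment, N m; "grip_width": finger opening in m.
Only numpy, scipy, OpenCV 4.12 (cv2) and the standard library are available. Lean on these libraries where they do the work, as an engineer would, in place of code of your own. Each camera call takes 0.05 s, during which the arm holds its last target.

### The job

Sort the loose railway pieces back into their places: the coach into the long track tray, the hopper into the short track tray, the bench and the lamp post both into the wide cork-floored tray, and the magnet into the round dish. Each piece must stand upright, flat on the floor of its tray and fully inside the lip. Set each one down rather than letting it fall, and let go of everything.

Things in the scene. Friction and masses are not known exactly. Their poses are not given: they have to be found in the camera images.
- coach: Silver die-cast passenger coach, the longest piece: 120 long (its x) x 30 wide (its y) x 40 mm high, about 0.22 kg. Flat parallel sides from 9 to 33 mm up, underframe narrower. Origin at the centre of its underside, z up. Starts upright on the shelf. Which end points which way does not matter.
- hopper: Matte black plastic coal hopper wagon, empty and open-topped: 72 long (its x) x 32 wide (its y) x 38 mm high, about 0.09 kg. Flat parallel outer sides from 10 to 38 mm up, walls 3 mm thick, underframe narrower. Origin at the centre of its underside, z up. Starts upright.
- bench: White ceramic platform bench: 60 long (its x) x 28 deep (its y) x 32 mm high, 0.07 kg. Seat slab 10 to 18 mm up over the full length and depth, its front and back edges flat and parallel (grip here, across the 28 mm); backrest 6 mm thick rises flush with the +y edge to 32 mm; a 9 mm leg slab at each end. Origin at the centre of its underside, z up. Starts upright.
- lamp_post: Small aluminium lamp post, 80 mm tall, about 0.08 kg: round base 34 mm across and 6 mm thick, post 10 mm in diameter from 6 to 62 mm up, lantern 17 mm across on top. Origin at the centre of its underside, z up along the post. Starts standing; easily knocked over.
- magnet: Spare coupling magnet: plain dark steel disc 26 mm across and 16 mm high (17 mm over its cap, which is 18 mm across), about 0.06 kg; it does not pull on anything here. Origin at the centre of its underside, z up. Starts lying flat.
- long_tray: Fixed pale wooden tray with model track along its floor: outside 158 (its x) x 68 mm (its y), inside 150 x 60 mm, floor 6 mm and lip 14 mm above the shelf, lip 4 mm thick. The track is inlaid: the floor counts as flat. Origin at the centre of its underside, z up.
- short_tray: The same kind of fixed wooden track tray but short: outside 108 (its x) x 68 mm (its y), inside 100 x 60 mm, floor 6 mm and lip 14 mm above the shelf. Origin at the centre of its underside, z up.
- wide_tray: Fixed pale wooden tray with a plain cork floor and no track: outside 148 (its x) x 108 mm (its y), inside 140 x 100 mm, floor 6 mm and lip 14 mm above the shelf. Takes the bench and the lamp post side by side, anywhere inside. Origin at the centre of its underside, z up.
- dish: Fixed round aluminium dish, 100 mm across outside, 92 mm inside, floor 6 mm and rim 14 mm above the shelf. Origin at the centre of its underside, z up.
Mind the look-alikes: they are no part of the job. Leave any blue or orange look-alike of the lamp_post alone.

How it is judged:
By the outcome, as a careful person would: the job done as asked, in the order asked, and still so for the second after the job is handed in, with the robot touching nothing.
It also fails if it takes over 134 s, if anything falls off the work surface, if the arm or the gripper's body presses on something with over 40 N, if the wrist force passes 120 N, or if a joint passes its speed limit or range.

## Working session

There is one attempt and no reset: what is moved stays moved. The work goes in short steps, Python scripts to look and compute and a tool call to move; the robot and the scene stay as the last step left them, time stands still between calls to the robot, and variables do not carry over. Pictures are saved under pics/ and viewed, and the job is handed in when it is done.

Besides the shell and the picture viewer there is one more tool, called after "Emit:" as a command line: name --argument value ..., lists and objects as JSON in quotes. jog_arm: Moves the arm, as the interface text tells. Its arguments: {"type":"object","properties":{"increments":{"type":"array","items":{"type":"array","items":{"type":"array","items":{"type":"number"}}}},"squeeze":{"type":"number"}},"required":["increments"]}

```bash
ls; mkdir -p pics; python3 - <<'E'
from rig import *
import cv2
o=get_obs(); print(o)
for n in ["scene","side","wrist"]:
    i=camera_info(n); print(n,i)
    im=camera(n); cv2.imwrite(f"pics/{n}0.png",im[:,:,::-1])
E
```

```text
pics
{'time': 0.0, 'q': array([-1.28751067e+00,  5.28460357e-01,  1.43389749e+00, -1.02531476e-05,
        1.18139034e+00, -1.78512785e-01]), 'joint_velocities': array([-0.00085496,  0.00076017,  0.00035152, -0.00041414, -0.00060988,
       -0.00179627]), 'joint_torque': array([-6.81464062e-04, -4.40049577e+01, -1.76592225e+01,  6.31527300e-02,
        5.80970349e-02, -1.51478480e-04]), 'position': array([ 0.27826618, -0.5587537 ,  0.1929768 ]), 'tool_rot': array([-0.16186799,  0.68910103, -0.68757928,  0.16178149]), 'ft_force': array([ 1.0005461 , -1.53338469, -0.25360615]), 'moment': array([-0.00599588, -0.00774094,  0.03593972]), 'grip_width': 0.08707250104861354}
scene {'K': array([[391.85524052,   0.        , 247.14245852],
       [  0.        , 391.85524052, 187.1120339 ],
       [  0.        ,   0.        ,   1.        ]]), 'R': array([[-0.55767847,  0.83004245, -0.00492613],
       [ 0.53565544,  0.35534319, -0.76603163],
       [-0.6340883 , -0.42983806, -0.642784  ]]), 't': array([ 0.26531519, -0.22565623,  1.24356221])}
side {'K': array([[422.4216485 ,   0.        , 257.97260796],
       [  0.        , 422.4216485 , 184.7402383 ],
       [  0.        ,   0.        ,   1.        ]]), 'R': array([[-0.99948823, -0.02985128, -0.01149728],
       [-0.00514677,  0.50479737, -0.86322252],
       [ 0.0315721 , -0.86272157, -0.50469267]]), 't': array([0.478714  , 0.04906649, 0.93472772])}
wrist {'K': array([[297.31863964,   0.        , 253.35898123],
       [  0.        , 297.31863964, 190.9820356 ],
       [  0.        ,   0.        ,   1.        ]]), 'R': array([[ 0.44568315, -0.89518692, -0.00262892],
       [-0.86674279, -0.43225252,  0.24882663],
       [-0.2238827 , -0.10861923, -0.96854447]]), 't': array([-0.62324284, -0.03006816,  0.38997009])}
```

View pics/scene0.png

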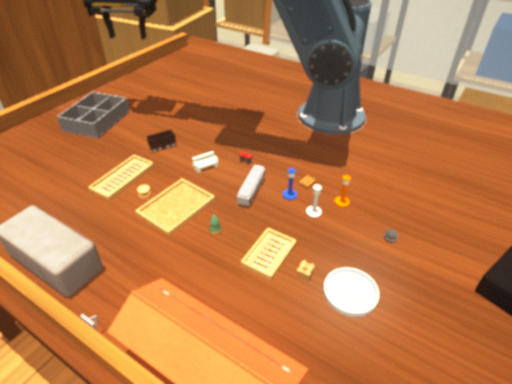

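View pics/side0.png

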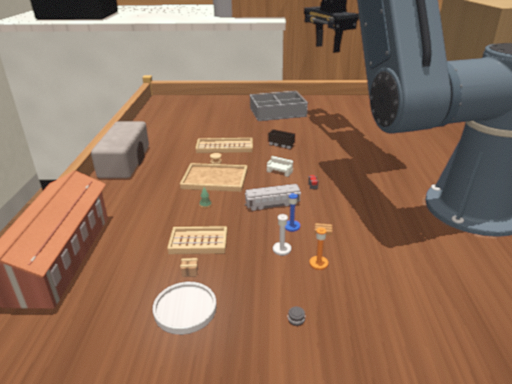

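View pics/wrist0.png

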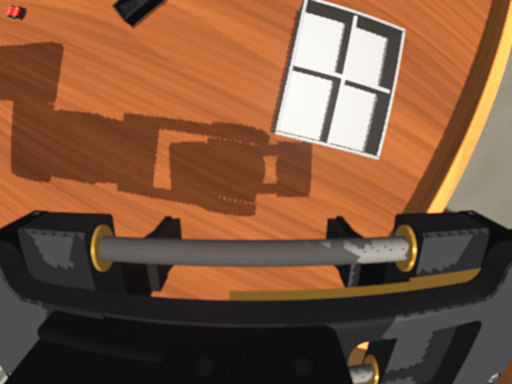

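The scene view shows the coach at (251,185), hopper (161,140), bench (205,161), aluminium lamp (315,200), magnet (391,236), trays at (122,176), (175,205) and (268,252), and the dish at (351,291). Next I'll measure them by colour masks.

```bash
cat > h.py <<'E'
import numpy as np, cv2
from rig import camera_info
def ray(n,uv,info=None):
    i=info or camera_info(n); K,R,t=i["K"],i["R"],i["t"]
    d=np.array([(uv[0]-K[0,2])/K[0,0],(uv[1]-K[1,2])/K[1,1],1.])
    if n=="wrist":
        r=np.hypot(d[0],d[1])
        d=np.array([np.sin(r)*d[0]/r,np.sin(r)*d[1]/r,np.cos(r)]) if r>1e-9 else np.array([0,0,1.])
    return -R.T@t, R.T@d
def onz(n,uv,z,info=None):
    c,d=ray(n,uv,info); return (c+d*(z-c[2])/d[2])
def proj(n,X,info=None):
    i=info or camera_info(n); p=i["R"]@np.asarray(X)+i["t"];K=i["K"]
    if n=="wrist":
        th=np.arctan2(np.hypot(p[0],p[1]),p[2]); s=th/np.hypot(p[0],p[1])
        return np.array([K[0,0]*p[0]*s+K[0,2],K[1,1]*p[1]*s+K[1,2]])
    return np.array([K[0,0]*p[0]/p[2]+K[0,2],K[1,1]*p[1]/p[2]+K[1,2]])
E
python3 - <<'E'
from h import *
for n,b in [("scene",(80,120,420,330)),("side",(140,85,340,340))]:
    im=cv2.imread(f"pics/{n}0.png"); x0,y0,x1,y1=b
    c=im[y0:y1,x0:x1]; k=min(800/(x1-x0),600/(y1-y0)); c=cv2.resize(c,None,fx=k,fy=k,interpolation=cv2.INTER_CUBIC); cv2.imwrite(f"pics/{n}0z.png",c); print(k)
    h=cv2.cvtColor(im,cv2.COLOR_BGR2HSV)
    # wood trays: yellowish pale
    m=cv2.inRange(h,(15,60,130),(32,200,255))
    m[:b[1]]=0;m[b[3]:]=0;m[:,:b[0]]=0;m[:,b[2]:]=0
    m=cv2.morphologyEx(m,cv2.MORPH_CLOSE,np.ones((5,5)))
    for q in cv2.findContours(m,cv2.RETR_EXTERNAL,cv2.CHAIN_APPROX_NONE)[0]:
        if cv2.contourArea(q)<300: continue
        P=np.array([onz(n,p[0],0.014)[:2] for p in q],np.float32)
        r=cv2.minAreaRect(P); print(n,cv2.boundingRect(q),np.round(r[0],3),np.round(r[1],3),round(r[2],1))
E
```

```text
2.3529411764705883
scene (109, 281, 91, 49) [0.812 0.032] [0.099 0.149] 33.7
scene (240, 227, 57, 53) [0.596 0.133] [0.121 0.075] 2.6
scene (135, 178, 80, 57) [ 0.59  -0.152] [0.18  0.158] 85.5
scene (88, 154, 65, 46) [ 0.587 -0.308] [0.171 0.085] 3.5
scene (192, 151, 27, 22) [ 0.424 -0.169] [0.075 0.074] 61.0
2.3529411764705883
side (167, 226, 60, 42) [0.592 0.161] [0.112 0.125] 1.5
side (180, 137, 73, 60) [ 0.586 -0.181] [0.331 0.163] 89.3
```

View pics/scene0z.png

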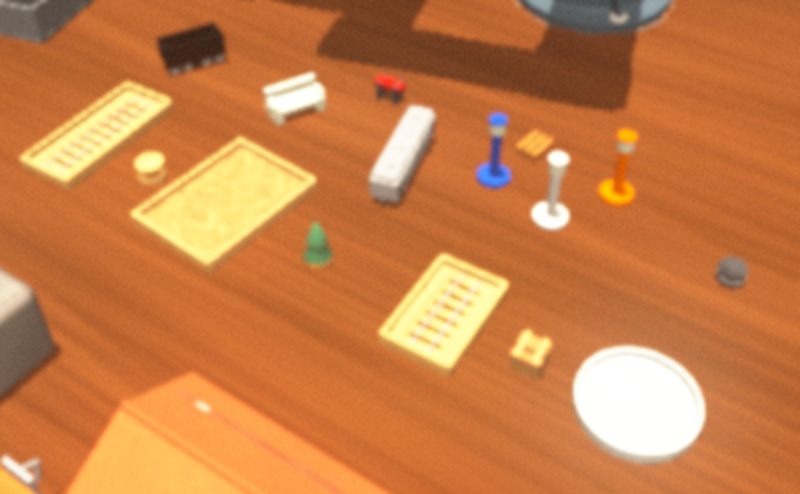

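View pics/side0z.png

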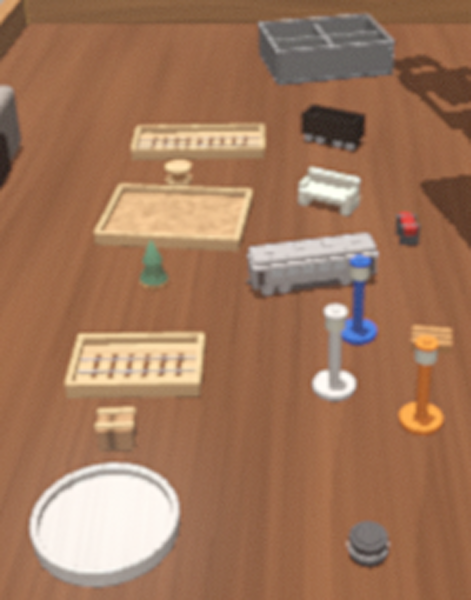

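```bash
python3 - <<'E'
from h import *
def S(p): return (p[0]/2.353+80,p[1]/2.353+120)
def D(p): return (p[0]/2.353+140,p[1]/2.353+85)
def rep(name,cam,pts,z):
    f=S if cam=="scene" else D
    P=np.array([onz(cam,f(p),z)[:2] for p in pts],np.float32)
    if len(P)>=4:
        r=[np.linalg.norm(P[i]-P[(i+1)%len(P)]).round(3) for i in range(len(P))]
        e=P[1]-P[0]; print(name,cam,P.mean(0).round(3),r,np.degrees(np.arctan2(e[1],e[0])).round(1))
    else: print(name,cam,P.round(3).tolist())
rep("long","scene",[(22,156),(128,83),(172,102),(68,179)],.014)
rep("long","side",[(133,152),(133,127),(265,125),(265,150)],.014)
rep("wide","scene",[(133,212),(238,139),(316,181),(208,258)],.014)
rep("wide","side",[(98,238),(125,187),(252,187),(240,241)],.014)
rep("short","scene",[(381,330),(446,256),(509,286),(448,363)],.014)
rep("short","side",[(68,385),(82,335),(205,334),(202,388)],.014)
rep("dish","scene",[(572,395),(640,348),(705,405),(640,455)],.014)
rep("dish","side",[(31,520),(108,465),(180,515),(100,570)],.014)
rep("coach","scene",[(371,187),(413,107),(435,112),(397,193)],.038)
rep("coach","side",[(250,252),(250,243),(375,237),(376,245)],.036)
rep("hopper","scene",[(158,46),(214,26),(224,40),(167,64)],.038)
rep("hopper","side",[(302,120),(307,106),(365,110),(363,124)],.038)
rep("bench backtop","scene",[(263,94),(315,73)],.032)
rep("bench backtop","side",[(309,168),(361,180)],.032)
rep("bench seat","scene",[(272,110),(325,93)],.018)
rep("lampbase","scene",[(551,214)],.003)
rep("lampbase","side",[(334,382)],.003)
rep("blue base","scene",[(494,175)],.003)
rep("blue base","side",[(359,329)],.003)
rep("lamptop","scene",[(559,158)],.08)
rep("lamptop","side",[(336,314)],.08)
rep("magnet","scene",[(732,266)],.016)
rep("magnet","side",[(369,533)],.016)
rep("tree","scene",[(317,255)],.0)
rep("stool","scene",[(150,175)],.0)
rep("block","scene",[(531,360)],.0)
E
```

```text
long scene [ 0.585 -0.308] [np.float32(0.154), np.float32(0.068), np.float32(0.153), np.float32(0.068)] -178.2
long side [ 0.583 -0.299] [np.float32(0.073), np.float32(0.164), np.float32(0.072), np.float32(0.156)] -81.1
wide scene [ 0.591 -0.123] [np.float32(0.142), np.float32(0.111), np.float32(0.141), np.float32(0.103)] 176.0
wide side [ 0.586 -0.114] [np.float32(0.111), np.float32(0.14), np.float32(0.116), np.float32(0.143)] -94.8
short scene [0.593 0.135] [np.float32(0.104), np.float32(0.066), np.float32(0.102), np.float32(0.065)] 179.6
short side [0.59  0.138] [np.float32(0.068), np.float32(0.106), np.float32(0.073), np.float32(0.108)] -88.1
dish scene [0.59  0.311] [np.float32(0.078), np.float32(0.068), np.float32(0.074), np.float32(0.069)] 160.1
dish side [0.587 0.312] [np.float32(0.069), np.float32(0.075), np.float32(0.066), np.float32(0.069)] -128.7
coach scene [0.456 0.001] [np.float32(0.134), np.float32(0.025), np.float32(0.134), np.float32(0.026)] -164.5
coach side [ 0.445 -0.013] [np.float32(0.016), np.float32(0.12), np.float32(0.015), np.float32(0.119)] -86.9
hopper sce
[... 477 characters left out ...]
000000178813934], [0.40400001406669617, -0.14100000262260437]]
lampbase scene [[0.4269999861717224, 0.15299999713897705]]
lampbase side [[0.42800000309944153, 0.15199999511241913]]
blue base scene [[0.4059999883174896, 0.07800000160932541]]
blue base side [[0.4050000011920929, 0.07699999958276749]]
lamptop scene [[0.43299999833106995, 0.15600000321865082]]
lamptop side [[0.42800000309944153, 0.16500000655651093]]
magnet scene [[0.41100001335144043, 0.32499998807907104]]
magnet side [[0.40799999237060547, 0.32600000500679016]]
tree scene [[0.5960000157356262, -0.006000000052154064]]
stool scene [[0.6010000109672546, -0.2199999988079071]]
block scene [[0.5929999947547913, 0.21799999475479126]]
```

```bash
cat >> h.py <<'E'
from scipy.spatial.transform import Rotation as Rot
def tool(o):
    R=Rot.from_quat(o["tool_rot"]).as_matrix(); return np.array(o["position"]),R
def yaw(v): return np.degrees(np.arctan2(v[1],v[0]))
E
python3 - <<'E'
from h import *
from rig import *
o=get_obs(); p,R=tool(o); print(p,R.round(3)); print("jaw yaw",yaw(R[:,2]))
i=camera_info("wrist"); c=-i["R"].T@i["t"]; print("cam",c, "in tool",R.T@(c-p),"fwd in tool",R.T@i["R"][2])
for dz in (0,.15,.19): print(proj("wrist",p-[0,0,dz]))
E
```

```text
[ 0.2783398  -0.55892807  0.19319951] [[-0.895 -0.     0.446]
 [-0.446  0.002 -0.895]
 [-0.    -1.    -0.002]]
jaw yaw -63.5398047943059
cam [ 0.33903055 -0.52861001  0.3836654 ] in tool [-0.06789713 -0.19044585 -0.00040814] fwd in tool [ 2.49154563e-01  9.68463495e-01 -6.79607719e-04]
[254.15343074 217.93753332]
[254.1235617  174.67985596]
[254.11854015 168.6657638 ]
```

Emit:
jog_arm --increments '[[[0,0,-4,0.05,0.15,0.05,-1],[0,0,-8,0.1,0.3,0.05,-1],[0,0,-12,0.14,0.45,0.05,-1],[0,0,-12,0.172,0.554,0.05,-1],[0,0,-12,0.172,0.554,0.05,-1],[0,0,-12,0.172,0.554,0.05,-1],[0,0,-12,0.172,0.554,0.05,-1],[0,0,-12,0.172,0.554,0.05,-1]]]'

```text
time: 0.95
position: [0.3967, -0.1787, 0.233]
tool_rot: [-0.089, 0.702, -0.701, 0.089]
ft_force: [0.8, -0.1, 0.6]
grip_width: 0.0869
```

Emit:
jog_arm --increments '[[[0,0,0,0.053,0.174,0.01,-1],[0,0,0,0.053,0.174,0.01,-1],[0,0,0,0.053,0.174,0.01,-1],[0,0,0,0.053,0.174,0.01,-1],[0,0,0,0.053,0.174,0.01,-1],[0,0,0,0.053,0.174,0.01,-1],[0,0,0,0.053,0.174,0.01,-1]]]'

```text
time: 1.65
position: [0.4493, -0.0055, 0.2427]
tool_rot: [-0.089, 0.702, -0.701, 0.088]
ft_force: [-0.5, 0.3, 0.3]
grip_width: 0.0872
```

```bash
cat > snap.py <<'E'
import sys,pickle
from h import *
from rig import *
n=sys.argv[1]
o=get_obs(); i=camera_info("wrist"); im=camera("wrist")
pickle.dump((o,i),open(f"pics/{n}.pkl","wb"))
cv2.imwrite(f"pics/{n}.png",im[:,:,::-1])
p,R=tool(o); print(p.round(4),"jaw",yaw(R[:,2]).round(2),R[:,1].round(3),o["time"],o["q"].round(2))
E
python3 snap.py w1
```

```text
[ 0.4493 -0.0055  0.2427] jaw -75.62 [-0.001  0.001 -1.   ] 1.65 [-0.26  0.22  1.79  0.    1.13  1.06]
```

View pics/w1.png

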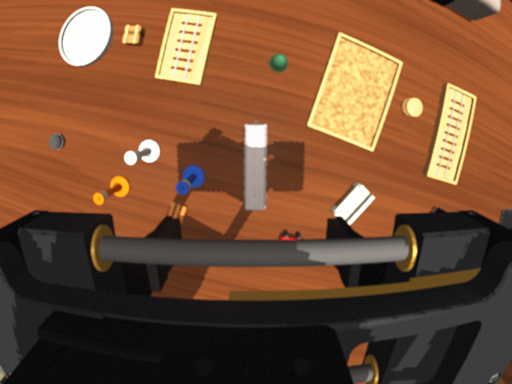

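```bash
cat > meas.py <<'E'
import sys,pickle
from h import *
n=sys.argv[1]
o,i=pickle.load(open(f"pics/{n}.pkl","rb")); im=cv2.imread(f"pics/{n}.png"); h=cv2.cvtColor(im,cv2.COLOR_BGR2HSV)
def go(lab,m,z,amin=60):
    m=m.copy(); m[212:]=0
    for q in cv2.findContours(m,cv2.RETR_EXTERNAL,cv2.CHAIN_APPROX_NONE)[0]:
        if cv2.contourArea(q)<amin: continue
        P=np.array([onz("wrist",p[0],z,i)[:2] for p in q],np.float32)
        r=cv2.minAreaRect(P); print(lab,cv2.boundingRect(q),"c",np.round(r[0],4),"s",np.round(r[1],4),"a",round(r[2],1))
if __name__=="__main__":
    go("wood",cv2.inRange(h,(15,60,150),(32,190,255)),.014,150)
    go("white/silver",cv2.inRange(h,(0,0,100),(179,60,255)),.036)
    print([ (p,im[p[1],p[0]].tolist(),h[p[1],p[0]].tolist()) for p in [(255,135),(256,180),(355,195),(85,40),(190,20),(56,142),(438,210)]])
E
python3 meas.py w1
python3 - <<'E'
import cv2
im=cv2.imread("pics/w1.png")
cv2.imwrite("pics/w1z.png",cv2.resize(im[110:225,170:400],None,fx=3.4,fy=3.4,interpolation=cv2.INTER_CUBIC))
E
```

```text
wood (402, 97, 21, 20) c [ 0.6005 -0.2172] s [0.0297 0.0376] a 19.3
wood (426, 83, 51, 102) c [ 0.5858 -0.3108] s [0.1616 0.0726] a 2.6
wood (306, 32, 97, 120) c [ 0.5919 -0.1229] s [0.1119 0.1516] a 85.7
wood (122, 24, 18, 20) c [0.5988 0.222 ] s [0.0306 0.026 ] a 5.6
wood (154, 7, 63, 79) c [0.594  0.1335] s [0.1118 0.0719] a 2.2
white/silver (332, 183, 43, 29) c [ 0.4342 -0.1584] s [0.0389 0.0581] a 62.4
white/silver (124, 139, 36, 26) c [0.4275 0.1524] s [0.0322 0.0573] a 41.7
white/silver (49, 134, 11, 15) c [0.4173 0.3119] s [0.0188 0.0249] a 86.1
white/silver (244, 121, 23, 89) c [ 0.4499 -0.0066] s [0.1219 0.0297] a 14.1
white/silver (183, 16, 17, 64) c [0.5882 0.1174] s [0.0913 0.0041] a 2.4
white/silver (172, 15, 17, 63) c [0.5874 0.1336] s [0.0906 0.0047] a 2.2
white/silver (58, 6, 54, 60) c [0.5849 0.2928] s [0.0973 0.095 ] a 65.8
white/silver (479, 0, 21, 12) c [ 0.8413 -0.3311] s [0.0212 0.0589] a 32.0
[((255, 135), [251, 253, 253], [30, 2, 253]), ((256, 180), [149, 158, 169], [14, 30, 169]), ((355, 195), [253, 254, 254], [30, 1, 254]), ((85, 40), [254, 254, 254], [0, 0, 254]), ((190, 20), [183, 252, 255], [29, 72, 255]), ((56, 142), [103, 106, 110], [13, 16, 110]), ((438, 210), [9, 9, 8], [90, 28, 9])]
```

View pics/w1z.png

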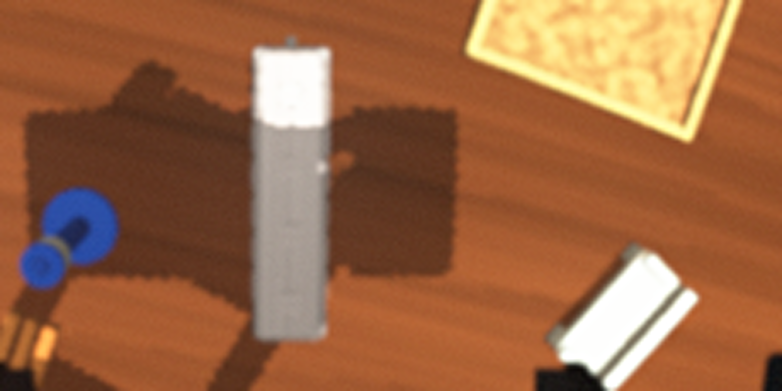

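```bash
python3 - <<'E'
import rig
print([ (k,getattr(rig,k)) for k in dir(rig) if not k.startswith('_')])
E
```

```text
[('Unreachable', <class 'rig.Unreachable'>), ('camera', <function make.<locals>.drawn_camera at 0x7f73671000e0>), ('camera_info', <function make.<locals>.<lambda> at 0x7f7367100680>), ('get_obs', <function make.<locals>.<lambda> at 0x7f73671005e0>), ('grip_point_offset', 0.0187), ('hand_in', <function connect.<locals>.done at 0x7f7367073740>)]
```

```bash
python3 - <<'E'
from h import *
import pickle
o,i=pickle.load(open("pics/w1.pkl","rb"))
cams=[("scene",(498/2.353+80,120/2.353+120),None),("side",(360/2.353+140,263/2.353+85),None),("wrist",(183,186.5),i)]
A=np.zeros((3,3));b=np.zeros(3)
for n,uv,inf in cams:
    c,d=ray(n,uv,inf); d/=np.linalg.norm(d); M=np.eye(3)-np.outer(d,d); A+=M;b+=M@c
X=np.linalg.solve(A,b); print("blue top",X,[proj(n,X,inf)-uv for n,uv,inf in cams])
print("dish L/R/T/B",[onz("wrist",p,.014,i)[:2].round(4) for p in [(58,37),(112,30),(89,6),(76,66)]])
print("lamp base", onz("wrist",(149,151),.006,i), "lamp top",onz("wrist",(130,158),.08,i), "magnet",onz("wrist",(56,142),.016,i))
E
```

```text
blue top [0.40658073 0.07756085 0.07267612] [array([-0.11422747,  0.54617174]), array([-0.3926046 , -0.32451081]), array([-0.44104346,  1.20324301])]
dish L/R/T/B [array([0.5832, 0.361 ]), array([0.6012, 0.2561]), array([0.6391, 0.3137]), array([0.5378, 0.3072])]
lamp base [0.42924804 0.1525333  0.006     ] lamp top [0.42958325 0.15219471 0.08      ] magnet [0.41044388 0.32115858 0.016     ]
```

Emit:
jog_arm --increments '[[[0,0,0,0.005,0,-0.05,-1],[0,0,0,0.005,0,-0.1,-1],[0,0,0,0.005,0,-0.15,-1],[0,0,0,0.005,0,-0.18,-1],[0,0,0,0.005,0,-0.21,-1],[0,0,0,0.005,0,-0.2247,-1],[0,0,0,0.005,0,-0.2247,-0.6],[0,0,0,0.005,0,-0.2247,-0.2]]]' --squeeze 20

```text
time: 2.5
position: [0.4545, -0.0069, 0.0181]
tool_rot: [-0.088, 0.702, -0.701, 0.087]
ft_force: [0.1, -0.5, 0.7]
grip_width: 0.0778
```

Emit:
jog_arm --increments '[[[0,0,0,0,0,0,1],[0,0,0,0,0,0,1],[0,0,0,0,0,0,1],[0,0,0,0,0,0,1],[0,0,0,0,0,0,1]]]' --squeeze 20

```text
time: 3.0
position: [0.4547, -0.0068, 0.0184]
tool_rot: [-0.088, 0.702, -0.701, 0.088]
ft_force: [-1.1, -0.4, -0.3]
grip_width: 0.0391
```

Emit:
jog_arm --increments '[[[0,0,0,0,0,0,1],[0,0,0,0,0,0,1],[0,0,0,0,0,0,1],[0,0,0,0,0,0,1]]]'

```text
time: 3.4
position: [0.4546, -0.0068, 0.0184]
tool_rot: [-0.088, 0.702, -0.701, 0.087]
ft_force: [-0.6, -0.2, 0.5]
grip_width: 0.0068
```

Emit:
jog_arm --increments '[[[0,0,0,0,0,0.03,1],[0,0,0,0,0,0.08,1],[0,0,0,0,0,0.12,1],[0,0,0,0,0,0.12,1]]]'

```text
time: 3.8
position: [0.4585, -0.0077, 0.1429]
tool_rot: [0.084, -0.701, 0.703, -0.091]
ft_force: [0.6, 0.1, -0.3]
grip_width: 0.0002
```

```bash
python3 snap.py w2; python3 - <<'E'
from rig import *
import cv2
cv2.imwrite("pics/side2.png",camera("side")[:,:,::-1])
E
```

```text
[ 0.4585 -0.0077  0.1429] jaw -75.76 [ 0.011 -0.002 -1.   ] 3.8 [-0.26  0.38  1.9   0.    0.85  1.06]
```

View pics/w2.png

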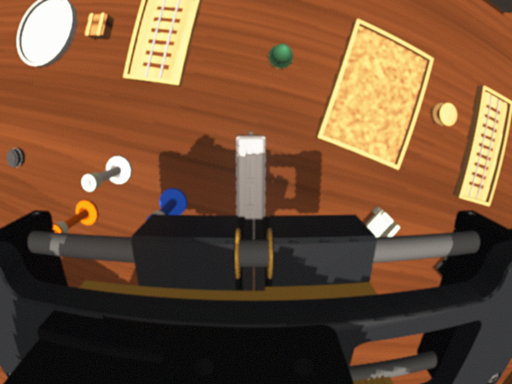

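View pics/side2.png

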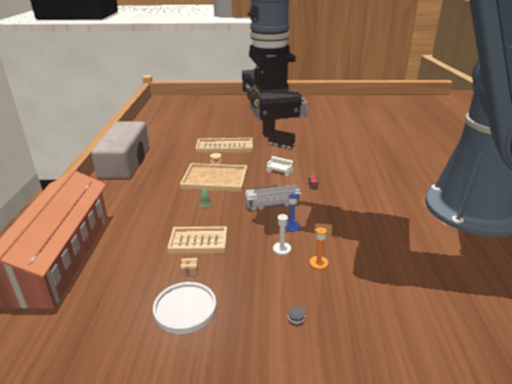

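```bash
python3 - <<'E'
from h import *
import pickle
o,i=pickle.load(open("pics/w2.pkl","rb"))
p,R=tool(o)
print("tcp in side",proj("side",p),"grip in side",proj("side",p-R[:,1]*.0187), "tcp scene",proj("scene",p))
print("tcp in wrist",proj("wrist",p,i))
for uv in [(239,137),(266,137),(237,217),(266,217)]: print(onz("wrist",uv,.036,i))
for n in ("scene","side"):
  print(proj(n,(0,0,0)))
E
python3 - <<'E'
import sys; sys.path.insert(0,".")
from rig import *
import cv2
cv2.imwrite("pics/scene2.png",camera("scene")[:,:,::-1])
E
```

```text
tcp in side [267.07368503 146.23630732] grip in side [267.16638734 138.02738633] tcp scene [248.30089027 145.27317391]
tcp in wrist [254.17384864 217.75294266]
[0.5013635  0.01822798 0.036     ]
[ 0.50798973 -0.00793091  0.036     ]
[0.41927229 0.00045329 0.036     ]
[ 0.42680696 -0.02931678  0.036     ]
[330.74514971 116.00615994]
[474.31278113 206.91433907]
```

View pics/scene2.png

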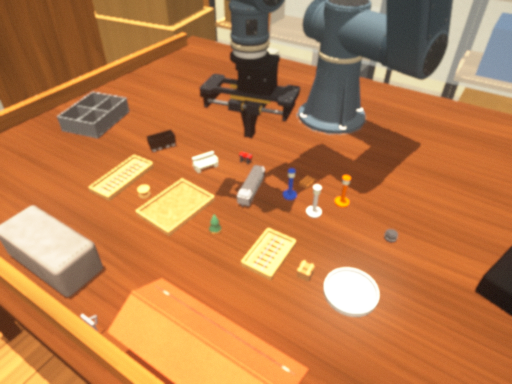

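```bash
python3 - <<'E'
import cv2
for n,b in [("scene2",(190,70,310,210)),("side2",(225,60,345,200))]:
    im=cv2.imread(f"pics/{n}.png")[b[1]:b[3],b[0]:b[2]]
    cv2.imwrite(f"pics/{n}z.png",cv2.resize(im,None,fx=4,fy=4,interpolation=cv2.INTER_CUBIC))
E
```

```text
(no output)
```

View pics/scene2z.png

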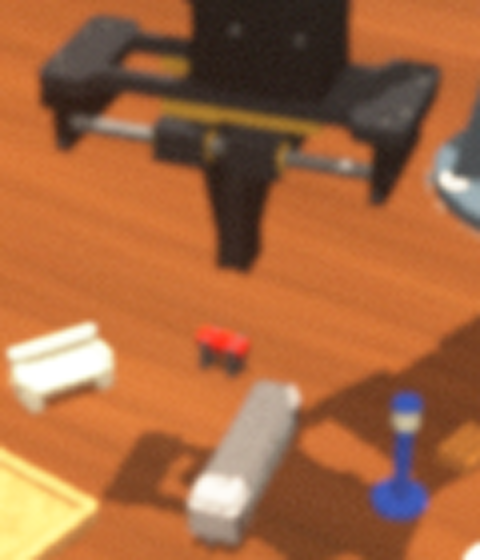

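View pics/side2z.png

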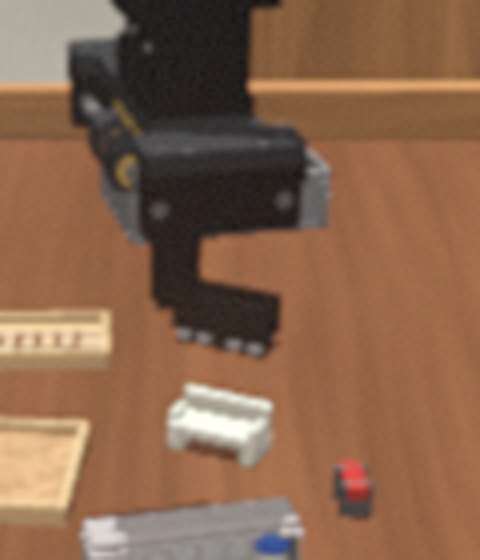

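```bash
python3 - <<'E'
from h import *
import pickle
cams=[("scene",(249,136.7)),("side",(267.3,136.0))]
A=np.zeros((3,3));b=np.zeros(3)
for n,uv in cams:
    c,d=ray(n,uv); d/=np.linalg.norm(d); M=np.eye(3)-np.outer(d,d); A+=M;b+=M@c
X=np.linalg.solve(A,b); print(X,[proj(n,X)-uv for n,uv in cams])
o,i=pickle.load(open("pics/w1.pkl","rb"))
# triangulate coach +x end top centre and calib check: wrist vs scene/side for static features
for name,cs in {"bluetop":[("scene",(498/2.353+80,120/2.353+120),None),("side",(360/2.353+140,263/2.353+85),None)],
 "lamptop":[("scene",(559/2.353+80,158/2.353+120),None),("side",(336/2.353+140,312/2.353+85),None)]}.items():
    A=np.zeros((3,3));b=np.zeros(3)
    for n,uv,inf in cs:
        c,d=ray(n,uv,inf); d/=np.linalg.norm(d); M=np.eye(3)-np.outer(d,d); A+=M;b+=M@c
    X=np.linalg.solve(A,b); print(name,X)
E
```

```text
[ 0.45822492 -0.00600332  0.16633297] [array([-0.02418941, -0.26496281]), array([-0.11126734,  0.2560857 ])]
bluetop [0.40546688 0.07736673 0.07256447]
lamptop [0.42749937 0.15396556 0.07488869]
```

```bash
python3 - <<'E'
from h import *
import pickle
o,i=pickle.load(open("pics/w1.pkl","rb")); p,R=tool(o)
for d in (0,.01,.0187,.023,.03,.04):
    print(d,[proj("wrist",p-R[:,1]*d+R[:,2]*s+R[:,0]*w,i).round(1).tolist() for s in (-.0585,-.0435,.0435) for w in (-.0095,.0095)])
im=cv2.imread("pics/w1.png"); cv2.imwrite("pics/w1f.png",cv2.resize(im[195:305,130:380],None,fx=3.2,fy=3.2,interpolation=cv2.INTER_CUBIC))
E
```

```text
0 [[169.1, 204.1], [171.4, 229.7], [190.2, 204.2], [191.9, 230.2], [318.1, 204.3], [316.3, 230.2]]
0.01 [[165.1, 208.5], [167.7, 235.2], [187.1, 208.7], [189.0, 235.7], [321.2, 208.7], [319.2, 235.7]]
0.0187 [[161.3, 212.7], [164.2, 240.3], [184.1, 213.0], [186.3, 241.0], [324.2, 213.0], [321.9, 241.0]]
0.023 [[159.3, 214.9], [162.3, 243.0], [182.6, 215.2], [184.9, 243.7], [325.8, 215.3], [323.4, 243.7]]
0.03 [[155.9, 218.7], [159.2, 247.6], [179.9, 219.1], [182.5, 248.5], [328.5, 219.2], [325.8, 248.5]]
0.04 [[150.6, 224.6], [154.4, 254.7], [175.8, 225.2], [178.8, 255.8], [332.7, 225.2], [329.6, 255.8]]
```

View pics/w1f.png

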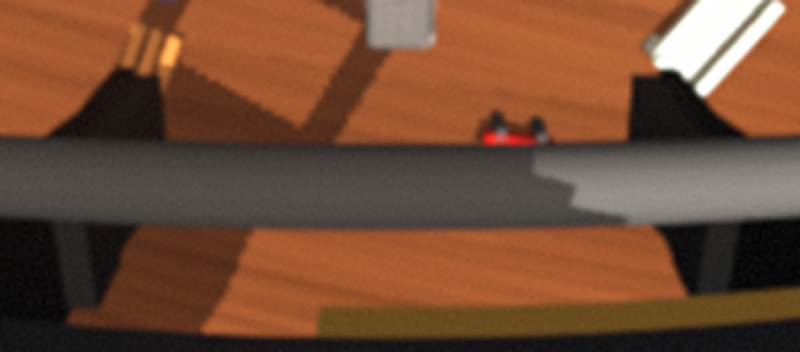

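```bash
python3 - <<'E'
from h import *
# side view knuckle underside
for uvz in [(145,238),(300,225),(200,232)]:
    uv=(uvz[0]/4+225,uvz[1]/4+60); c,d=ray("side",uv)
    for y in (.075,.085,.095): print("side",uvz,y,(c+d*(y-c[1])/d[1]).round(3))
# scene view: near/left and right knuckle bottoms; right bottom (378,198), left (65,148)
for uvz,pl in [((378,198),(.435,.085)),((65,148),(.482,-.10))]:
    uv=(uvz[0]/4+190,uvz[1]/4+70); c,d=ray("scene",uv)
    n=np.array([.969,.247,0]) # plane containing jaw axis
    s=(n@(np.array([.4585,-.0077,0])-c))/(n@d); print("scene",(c+d*s).round(3))
E
```

```text
side (145, 238) 0.075 [0.468 0.075 0.235]
side (145, 238) 0.085 [0.468 0.085 0.239]
side (145, 238) 0.095 [0.468 0.095 0.243]
side (300, 225) 0.075 [0.398 0.075 0.241]
side (300, 225) 0.085 [0.399 0.085 0.245]
side (300, 225) 0.095 [0.4   0.095 0.249]
side (200, 232) 0.075 [0.443 0.075 0.238]
side (200, 232) 0.085 [0.443 0.085 0.242]
side (200, 232) 0.095 [0.443 0.095 0.246]
scene [0.439 0.068 0.223]
scene [ 0.482 -0.1    0.22 ]
```

Emit:
jog_arm --increments '[[[0,0,0,0.001,0.003,0,-0.5],[0,0,0,0.001,0.003,0,-0.5],[0,0,0,0.001,0.003,0,-0.5],[0,0,0,0.001,0.003,-0.01,-0.5],[0,0,0,0.001,0.003,-0.03,-0.5],[0,0,0,0.001,0.003,-0.06,-0.5],[0,0,0,0.001,0.003,-0.085,-0.5],[0,0,0,0.001,0.003,-0.085,-0.5]]]' --squeeze 40

```text
time: 4.75
position: [0.4521, -0.003, 0.0499]
tool_rot: [-0.09, 0.703, -0.7, 0.085]
ft_force: [-0.8, -0.7, -0.5]
grip_width: 0.0563
```

```bash
python3 snap.py w3; python3 - <<'E'
from rig import *
import cv2
cv2.imwrite("pics/side3.png",cv2.resize(camera("side")[60:240,200:360,::-1],None,fx=3.3,fy=3.3,interpolation=cv2.INTER_CUBIC))
E
```

```text
[ 0.4521 -0.003   0.0499] jaw -75.79 [-0.009  0.004 -1.   ] 4.75 [-0.26  0.56  1.98  0.    0.61  1.07]
```

View pics/side3.png

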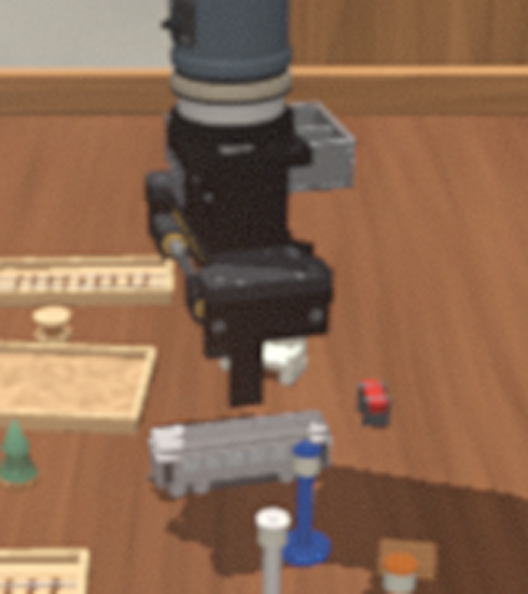

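View pics/w3.png

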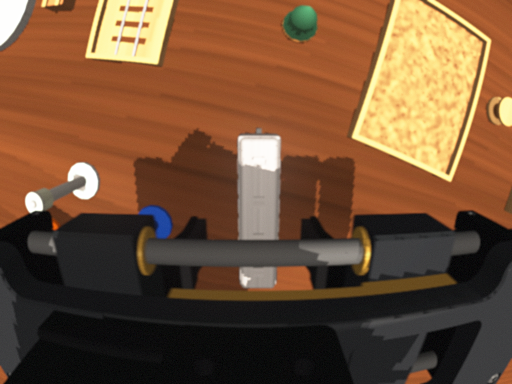

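Emit:
jog_arm --increments '[[[0,0,0,0.0075,-0.002,-0.01,-0.5],[0,0,0,0.0075,-0.002,-0.025,-0.5],[0,0,0,0.0075,-0.002,-0.04,-0.5],[0,0,0,0.0075,-0.002,-0.048,-0.5],[0,0,0,0.0075,-0.002,-0.054,-0.5],[0,0,0,0.0075,-0.002,-0.054,-0.5]]]'

```text
time: 5.45
position: [0.4621, -0.0056, -0.0018]
tool_rot: [-0.089, 0.703, -0.701, 0.086]
ft_force: [0.3, 0.8, -0.3]
grip_width: 0.0656
```

Emit:
jog_arm --increments '[[[0,0,0,0,0,0,1],[0,0,0,0,0,0,1],[0,0,0,0,0,0,1],[0,0,0,0,0,0,1],[0,0,0,0,0,0,1],[0,0,0,0,0,0,1]]]'

```text
time: 6.05
position: [0.462, -0.0054, -0.0017]
tool_rot: [-0.089, 0.703, -0.701, 0.086]
ft_force: [-0.2, 1.1, 1.5]
grip_width: 0.0293
```

Emit:
jog_arm --increments '[[[0,0,0,0,0,0.02,1],[0,0,0,0,0,0.06,1],[0,0,0,0,0,0.1,1],[0,0,-3,0.03,-0.04,0.12,1],[0,0,-6,0.05,-0.08,0.12,1],[0,0,-8,0.07,-0.12,0.12,1],[0,0,-10,0.085,-0.16,0.12,1],[0,0,-12,0.1,-0.2,0.12,1]]]'

```text
time: 6.85
position: [0.5618, -0.2067, 0.1177]
tool_rot: [-0.014, 0.708, -0.706, 0.012]
ft_force: [0.3, 0.1, -1.7]
grip_width: 0.0292
```

Emit:
jog_arm --increments '[[[0,0,-1,0.01,-0.03,0,1],[0,0,-1,0.02,-0.06,0,1],[0,0,-1,0.03,-0.09,0,1],[0,0,-1,0.03,-0.09,0,1],[0,0,-1,0.03,-0.09,0,1]]]'

```text
time: 7.35
position: [0.5908, -0.2967, 0.1164]
tool_rot: [-0.009, 0.709, -0.705, 0.004]
ft_force: [-1.0, 0.3, -2.4]
grip_width: 0.0294
```

```bash
python3 snap.py w4; python3 meas.py w4
```

```text
[ 0.5908 -0.2967  0.1164] jaw -88.96 [-0.006  0.006 -1.   ] 7.35 [-0.63  0.67  1.4   0.    1.09  0.92]
wood (164, 158, 30, 30) c [ 0.6008 -0.2178] s [0.0279 0.0322] a 44.8
wood (59, 112, 86, 100) c [ 0.6075 -0.124 ] s [0.1116 0.1186] a 85.7
wood (231, 108, 72, 104) c [ 0.613  -0.3092] s [0.106  0.0701] a 2.8
white/silver (226, 148, 56, 64) c [ 0.5983 -0.2955] s [0.061  0.0514] a 0.1
white/silver (234, 111, 66, 41) c [ 0.6446 -0.3068] s [0.0368 0.0588] a 1.7
[((255, 135), [146, 238, 253], [26, 108, 253]), ((256, 180), [251, 253, 254], [20, 3, 254]), ((355, 195), [53, 98, 178], [11, 179, 178]), ((85, 40), [56, 100, 182], [10, 177, 182]), ((190, 20), [49, 93, 171], [11, 182, 171]), ((56, 142), [56, 103, 190], [11, 180, 190]), ((438, 210), [52, 95, 173], [11, 178, 173])]
```

View pics/w4.png

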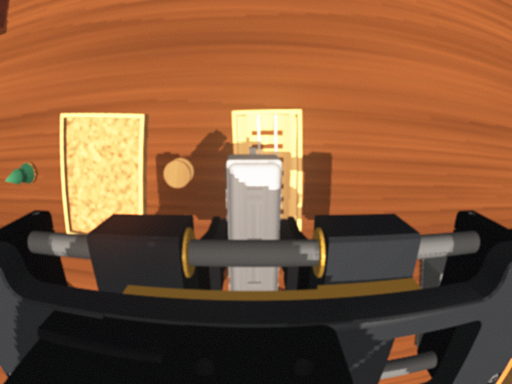

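```bash
python3 - <<'E'
from h import *
import pickle
o,i=pickle.load(open("pics/w4.pkl","rb"))
for uv in [(228,157),(281,157),(226,212),(281,212),(255,147)]: print(uv,onz("wrist",uv,.156,i).round(4))
E
```

```text
(228, 157) [ 0.6376 -0.2826  0.156 ]
(281, 157) [ 0.6381 -0.3097  0.156 ]
(226, 212) [ 0.6079 -0.2815  0.156 ]
(281, 212) [ 0.6085 -0.311   0.156 ]
(255, 147) [ 0.643  -0.2964  0.156 ]
```

Emit:
jog_arm --increments '[[[0,0,1.3,0.009,-0.012,0,1],[0,0,1.3,0.009,-0.012,-0.03,1],[0,0,1.3,0.009,-0.012,-0.06,1],[0,0,1.3,0.009,-0.012,-0.085,1],[0,0,1.3,0.009,-0.012,-0.095,1],[0,0,1.3,0.009,-0.012,-0.1,1],[0,0,1.3,0.009,-0.012,-0.1,1]]]'

```text
time: 8.1
position: [0.5995, -0.307, 0.0166]
tool_rot: [-0.017, 0.709, -0.705, 0.013]
ft_force: [0.2, -0.4, -2.4]
grip_width: 0.0293
```

```bash
python3 snap.py w5; python3 - <<'E'
from rig import *
import cv2
cv2.imwrite("pics/side5.png",cv2.resize(camera("side")[60:220,160:320,::-1],None,fx=3.5,fy=3.5,interpolation=cv2.INTER_CUBIC))
E
```

```text
[ 0.5995 -0.307   0.0166] jaw -87.56 [-0.007  0.006 -1.   ] 8.1 [-0.64  0.81  1.41  0.    0.93  0.89]
```

View pics/side5.png

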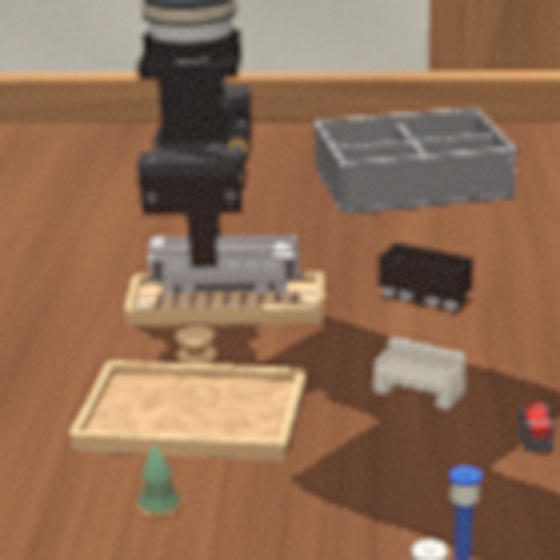

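View pics/w5.png

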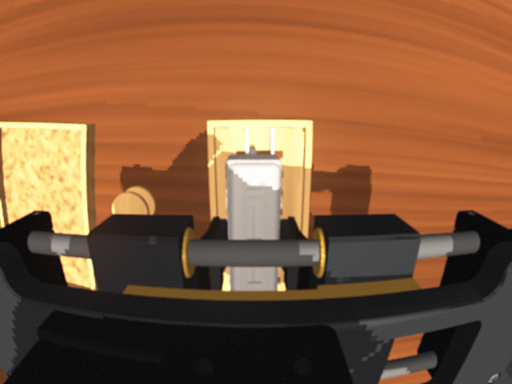

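Emit:
jog_arm --increments '[[[0,0,0,0,-0.003,0,1],[0,0,0,0,-0.003,-0.004,1],[0,0,0,0,-0.003,-0.008,1],[0,0,0,0,-0.003,-0.0105,1],[0,0,0,0,-0.003,-0.012,1],[0,0,0,0,-0.003,-0.0125,1]]]'

```text
time: 8.8
position: [0.6002, -0.3108, 0.0049]
tool_rot: [-0.017, 0.709, -0.705, 0.013]
ft_force: [0.0, 0.5, -2.1]
grip_width: 0.0292
```

Emit:
jog_arm --increments '[[[0,0,0,0,0,-0.001,1],[0,0,0,0,0,-0.001,1]]]'

```text
time: 9.0
position: [0.6004, -0.3109, 0.0044]
tool_rot: [-0.017, 0.709, -0.705, 0.013]
ft_force: [-0.1, -0.3, 1.1]
grip_width: 0.0292
```

Emit:
jog_arm --increments '[[[0,0,0,0,0,-0.001,1],[0,0,0,0,0,-0.001,1]]]'

```text
time: 9.2
position: [0.6004, -0.3108, 0.0044]
tool_rot: [-0.017, 0.709, -0.705, 0.013]
ft_force: [-1.9, 1.6, 4.9]
grip_width: 0.0294
```

Contact with the floor at z=0.0044, as predicted. Releasing and lifting.

Emit:
jog_arm --increments '[[[0,0,0,0,0,0,0.1],[0,0,0,0,0,0,-0.1],[0,0,0,0,0,0,-0.3],[0,0,0,0,0,0,-0.3],[0,0,0,0,0,0.03,-0.3],[0,0,0,0,0,0.08,-0.3],[0,0,0,0,0,0.12,-0.3],[0,0,0,0,0,0.16,-0.3]]]'

```text
time: 10.0
position: [0.6004, -0.3109, 0.1659]
tool_rot: [-0.017, 0.709, -0.705, 0.013]
ft_force: [0.0, -0.2, 0.3]
grip_width: 0.0562
```

```bash
python3 snap.py w6; python3 meas.py w6
```

```text
[ 0.6004 -0.3109  0.1659] jaw -87.57 [-0.005  0.005 -1.   ] 10.0 [-0.64  0.63  1.32  0.    1.2   0.88]
wood (164, 159, 26, 26) c [ 0.5998 -0.2172] s [0.028  0.0335] a 39.3
wood (223, 118, 63, 94) c [ 0.6098 -0.3099] s [0.1115 0.0716] a 2.5
wood (70, 116, 81, 96) c [ 0.6009 -0.1208] s [0.1172 0.1326] a 85.7
white/silver (225, 120, 58, 92) c [ 0.6125 -0.3094] s [0.102 0.061] a 2.5
[((255, 135), [161, 236, 250], [25, 91, 250]), ((256, 180), [170, 180, 193], [13, 30, 193]), ((355, 195), [51, 98, 178], [11, 182, 178]), ((85, 40), [49, 93, 170], [11, 182, 170]), ((190, 20), [53, 98, 178], [11, 179, 178]), ((56, 142), [57, 106, 193], [11, 180, 193]), ((438, 210), [52, 96, 173], [11, 178, 173])]
```

View pics/w6.png

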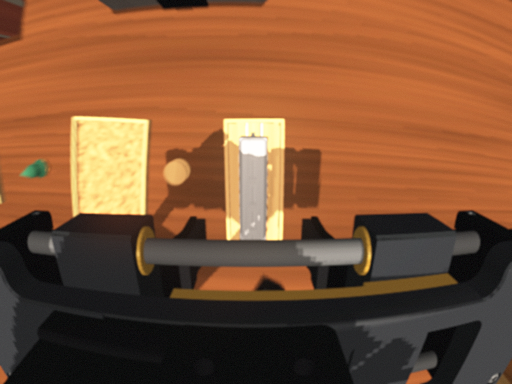

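Emit:
jog_arm --increments '[[[0,0,-6,-0.04,0,0.02,-0.5],[0,0,-12,-0.08,0,0.02,-0.5],[0,0,-18,-0.12,0,0.02,-0.5],[0,0,-18,-0.16,0,0.02,-0.5],[0,0,-18,-0.17,0,0.02,-0.5],[0,0,-18,-0.17,0,0.02,-0.5],[0,0,-18,-0.17,0,0.02,-0.5]]]'

```text
time: 10.75
position: [0.4357, -0.3145, 0.1944]
tool_rot: [-0.099, -0.699, 0.703, 0.093]
ft_force: [-0.9, -1.0, -0.6]
grip_width: 0.0655
```

```bash
python3 snap.py w7; python3 - <<'E'
from meas import *
E
cat > blk.py <<'E'
import sys
from meas import *
z=float(sys.argv[2])
go("black",cv2.inRange(h,(0,0,0),(179,255,45)),z)
E
python3 blk.py w7 .038
```

```text
[ 0.4357 -0.3145  0.1944] jaw -105.58 [ 0.007 -0.007 -1.   ] 10.75 [-0.83  0.41  1.66  0.    1.07  1.01]
black (249, 153, 36, 59) c [ 0.4235 -0.3273] s [0.0314 0.0719] a 63.0Traceback (most recent call last):
  File "<stdin>", line 1, in <module>
  File "meas.py", line 3, in <module>
    n=sys.argv[1]
      ~~~~~~~~^^^
IndexError: list index out of range
```

View pics/w7.png

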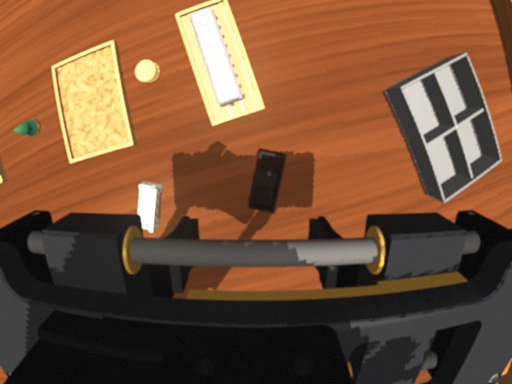

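Emit:
jog_arm --increments '[[[0,0,-6,-0.012,-0.013,0,-0.4],[0,0,-11.4,-0.012,-0.013,-0.03,-0.4],[0,0,-11.4,-0.012,-0.013,-0.07,-0.4],[0,0,-11.4,-0.012,-0.013,-0.11,-0.4],[0,0,-11.4,-0.012,-0.013,-0.12,-0.4],[0,0,-11.4,-0.012,-0.013,-0.12,-0.4]]]' --squeeze 15

```text
time: 11.4
position: [0.4243, -0.3267, 0.0727]
tool_rot: [-0.166, -0.686, 0.689, 0.163]
ft_force: [0.2, 0.3, -0.1]
grip_width: 0.0611
```

```bash
python3 snap.py w8; python3 - <<'E'
import pickle
from h import *
o,i=pickle.load(open("pics/w8.pkl","rb")); print(o["grip_width"])
E
```

```text
[ 0.4243 -0.3267  0.0727] jaw -116.88 [ 0.003 -0.005 -1.   ] 11.4 [-0.86  0.59  1.77 -0.    0.78  1.18]
0.06108766911337885
```

View pics/w8.png

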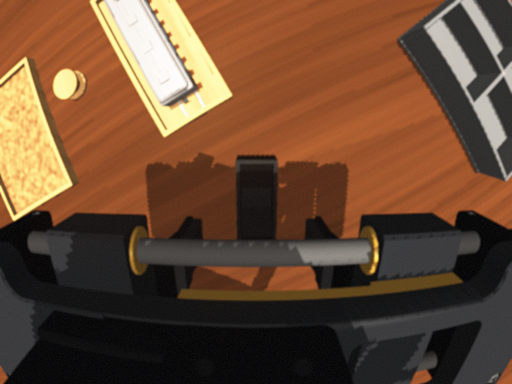

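Emit:
jog_arm --increments '[[[0,0,0,0,0,-0.03,-0.4],[0,0,0,0,0,-0.055,-0.4],[0,0,0,0,0,-0.07,-0.4],[0,0,0,0,0,-0.078,-0.4],[0,0,0,0,0,-0.078,-0.4],[0,0,0,0,0,-0.078,1],[0,0,0,0,0,-0.078,1],[0,0,0,0,0,-0.078,1]]]'

```text
time: 12.25
position: [0.4256, -0.3283, -0.0028]
tool_rot: [-0.167, -0.685, 0.69, 0.161]
ft_force: [-0.3, -0.8, -0.0]
grip_width: 0.0445
```

Emit:
jog_arm --increments '[[[0,0,0,0,0,0,1],[0,0,0,0,0,0,1],[0,0,0,0,0,0,1]]]'

```text
time: 12.55
position: [0.4259, -0.3288, -0.0022]
tool_rot: [-0.168, -0.685, 0.691, 0.161]
ft_force: [-0.2, 0.1, 4.6]
grip_width: 0.0323
```

Emit:
jog_arm --increments '[[[0,0,0,0,0,0.02,1],[0,0,0,0,0,0.06,1],[0,0,5,0.01,0.03,0.1,1],[0,0,10,0.03,0.08,0.12,1],[0,0,15,0.05,0.13,0.12,1],[0,0,20,0.07,0.17,0.12,1],[0,0,25,0.09,0.21,0.12,1],[0,0,29,0.11,0.25,0.12,1]]]'

```text
time: 13.35
position: [0.5361, -0.0765, 0.1177]
tool_rot: [0.01, -0.705, 0.709, -0.018]
ft_force: [0.5, 0.0, -0.7]
grip_width: 0.0318
```

Emit:
jog_arm --increments '[[[0,0,0,0.02,0.05,0,1],[0,0,0,0.04,0.1,0,1],[0,0,0,0.05,0.15,0,1],[0,0,0,0.06,0.2,0,1],[0,0,0,0.06,0.21,0,1],[0,0,0,0.06,0.21,0,1],[0,0,0,0.06,0.21,0,1]]]'

```text
time: 14.05
position: [0.5953, 0.1337, 0.1171]
tool_rot: [0.011, -0.705, 0.709, -0.018]
ft_force: [0.2, -0.4, -0.4]
grip_width: 0.0317
```

```bash
python3 snap.py w9; python3 meas.py w9;python3 blk.py w9 .156
```

```text
[0.5953 0.1337 0.1171] jaw -87.6 [ 0.01  -0.006 -1.   ] 14.05 [ 0.04  0.6   1.55 -0.01  0.99  1.57]
wood (496, 181, 16, 24) c [ 0.6005 -0.2117] s [0.0427 0.0299] a 82.6
wood (219, 131, 71, 81) c [0.6082 0.1336] s [0.0825 0.0699] a 2.3
wood (423, 129, 77, 83) c [ 0.6176 -0.1249] s [0.1121 0.099 ] a 85.7
white/silver (62, 139, 78, 73) c [0.6034 0.2951] s [0.0758 0.0961] a 3.6
white/silver (221, 134, 66, 24) c [0.6368 0.1354] s [0.0214 0.0595] a 2.4
white/silver (498, 0, 14, 22) c [ 0.8454 -0.1711] s [0.0261 0.0349] a 80.1
[((255, 135), [202, 254, 255], [29, 53, 255]), ((256, 180), [20, 30, 43], [13, 136, 43]), ((355, 195), [51, 99, 177], [11, 182, 177]), ((85, 40), [50, 96, 174], [11, 182, 174]), ((190, 20), [51, 94, 174], [10, 180, 174]), ((56, 142), [54, 103, 188], [11, 182, 188]), ((438, 210), [148, 237, 255], [25, 107, 255])]
black (224, 189, 59, 23) c [0.6185 0.1356] s [0.0122 0.0307] a 2.3
black (226, 177, 56, 7) c [0.6294 0.1358] s [0.0032 0.0289] a 2.4
```

View pics/w9.png

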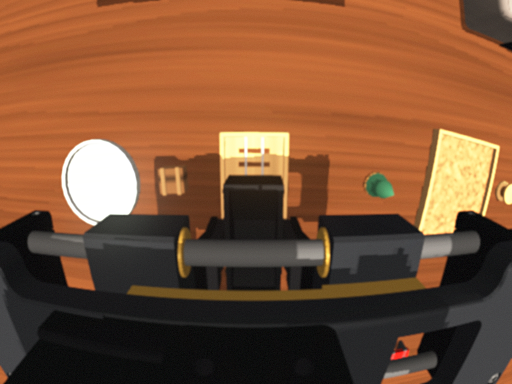

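Emit:
jog_arm --increments '[[[0,0,0,0,0,-0.03,1],[0,0,0,0,0,-0.06,1],[0,0,0,0,0,-0.085,1],[0,0,0,0,0,-0.1,1],[0,0,0,0,0,-0.105,1],[0,0,0,0,0,-0.109,1],[0,0,0,0,0,-0.11,1],[0,0,0,0,0,-0.11,1]]]'

```text
time: 14.9
position: [0.5962, 0.1328, 0.0081]
tool_rot: [0.01, -0.705, 0.709, -0.018]
ft_force: [-0.5, -0.1, -0.4]
grip_width: 0.0319
```

Emit:
jog_arm --increments '[[[0,0,0,0,0,-0.001,1],[0,0,0,0,0,-0.0025,1],[0,0,0,0,0,-0.0025,1]]]'

```text
time: 15.2
position: [0.5963, 0.1329, 0.0059]
tool_rot: [0.01, -0.705, 0.709, -0.018]
ft_force: [-0.2, -0.2, -0.9]
grip_width: 0.0318
```

Emit:
jog_arm --increments '[[[0,0,0,0,0,-0.0015,1],[0,0,0,0,0,-0.0015,1]]]'

```text
time: 15.4
position: [0.5962, 0.1329, 0.0043]
tool_rot: [0.01, -0.705, 0.709, -0.018]
ft_force: [-0.4, 0.3, -1.3]
grip_width: 0.0322
```

Emit:
jog_arm --increments '[[[0,0,0,0,0,-0.001,1],[0,0,0,0,0,-0.0015,1]]]'

```text
time: 15.6
position: [0.5964, 0.1329, 0.0037]
tool_rot: [0.01, -0.705, 0.709, -0.019]
ft_force: [-1.8, -0.4, 8.9]
grip_width: 0.0316
```

Emit:
jog_arm --increments '[[[0,0,0,0,0,0.0005,0.1],[0,0,0,0,0,0.0005,-0.1],[0,0,0,0,0,0.0005,-0.3],[0,0,0,0,0,0.0005,-0.3],[0,0,0,0,0,0.03,-0.3],[0,0,0,0,0,0.08,-0.3],[0,0,0,0,0,0.12,-0.3],[0,0,0,0,0,0.17,-0.3]]]'

```text
time: 16.4
position: [0.5951, 0.1328, 0.174]
tool_rot: [0.011, -0.705, 0.709, -0.017]
ft_force: [0.4, -0.3, -0.1]
grip_width: 0.0567
```

```bash
python3 snap.py w10; python3 meas.py w10;python3 blk.py w10 .044
```

```text
[0.5951 0.1328 0.174 ] jaw -87.68 [ 0.009 -0.006 -1.   ] 16.4 [ 0.04  0.53  1.5  -0.01  1.11  1.57]
wood (475, 173, 21, 23) c [ 0.5993 -0.2253] s [0.0524 0.0303] a 78.1
wood (500, 146, 12, 66) c [ 0.6101 -0.2863] s [0.1092 0.028 ] a 2.7
wood (222, 129, 62, 83) c [0.5987 0.1337] s [0.1008 0.0725] a 2.2
wood (398, 126, 80, 86) c [ 0.6085 -0.1291] s [0.122  0.1182] a 85.9
white/silver (81, 136, 72, 76) c [0.5937 0.3013] s [0.0933 0.101 ] a 3.4
white/silver (225, 131, 56, 22) c [0.6362 0.1354] s [0.0234 0.0612] a 3.0
white/silver (468, 0, 44, 42) c [ 0.8495 -0.2119] s [0.0664 0.1186] a 20.2
[((255, 135), [203, 254, 255], [29, 52, 255]), ((256, 180), [33, 42, 54], [13, 99, 54]), ((355, 195), [58, 105, 190], [11, 177, 190]), ((85, 40), [55, 106, 192], [11, 182, 192]), ((190, 20), [60, 110, 199], [11, 178, 199]), ((56, 142), [60, 114, 203], [11, 180, 203]), ((438, 210), [143, 234, 255], [24, 112, 255])]
black (241, 187, 26, 25) c [0.5719 0.1314] s [0.028  0.0283] a 1.7
black (480, 45, 32, 12) c [ 0.7974 -0.1998] s [0.0161 0.0726] a 10.0
```

View pics/w10.png

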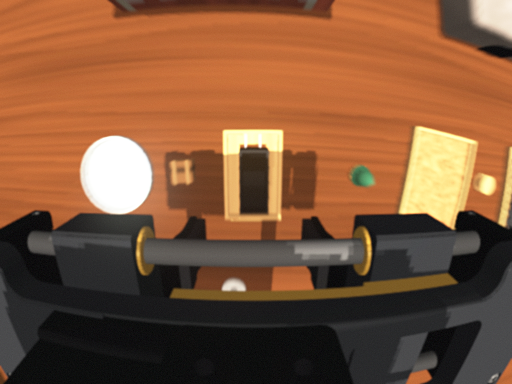

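Emit:
jog_arm --increments '[[[0,0,-5,-0.03,-0.04,0.01,-0.4],[0,0,-10,-0.05,-0.09,0.01,-0.4],[0,0,-15,-0.08,-0.13,0.01,-0.4],[0,0,-20,-0.11,-0.17,0.01,-0.4],[0,0,-25,-0.14,-0.21,0.01,-0.4],[0,0,-29,-0.165,-0.25,0.01,-0.4],[0,0,-29,-0.165,-0.295,0.01,-0.4],[0,0,-29,-0.165,-0.295,0.01,-0.4]]]'

```text
time: 17.25
position: [0.4372, -0.1675, 0.1945]
tool_rot: [-0.175, -0.682, 0.693, 0.155]
ft_force: [1.0, 0.2, 0.0]
grip_width: 0.061
```

Emit:
jog_arm --increments '[[[0,0,0,0,0,0,-0.4],[0,0,0,0,0,0,-0.4]]]'

```text
time: 17.45
position: [0.4373, -0.1672, 0.1943]
tool_rot: [-0.175, -0.682, 0.693, 0.155]
ft_force: [-0.3, 0.6, -0.4]
grip_width: 0.0606
```

```bash
python3 snap.py w11; python3 meas.py w11; python3 - <<'E'
import cv2
im=cv2.imread("pics/w11.png")
cv2.imwrite("pics/w11z.png",cv2.resize(im[120:225,170:350],None,fx=4.4,fy=4.4,interpolation=cv2.INTER_CUBIC))
E
```

```text
[ 0.4373 -0.1672  0.1943] jaw -117.04 [ 0.024 -0.022 -0.999] 17.45 [-0.6   0.3   1.84 -0.    0.97  1.44]
wood (9, 135, 55, 77) c [0.5937 0.1334] s [0.112  0.0728] a 2.0
wood (217, 31, 25, 25) c [ 0.6004 -0.2172] s [0.0304 0.0326] a 61.7
wood (112, 18, 117, 136) c [ 0.5918 -0.1228] s [0.1114 0.1515] a 85.8
wood (254, 0, 99, 88) c [ 0.5736 -0.311 ] s [0.1366 0.0716] a 2.8
white/silver (242, 157, 24, 50) c [ 0.4314 -0.1653] s [0.0274 0.0601] a 62.9
white/silver (220, 33, 15, 18) c [ 0.5967 -0.2136] s [0.0159 0.0228] a 70.9
white/silver (459, 0, 53, 128) c [ 0.4287 -0.6127] s [0.1762 0.1353] a 14.1
white/silver (257, 0, 94, 85) c [ 0.5694 -0.3035] s [0.1241 0.0604] a 3.1
[((255, 135), [53, 96, 173], [11, 177, 173]), ((256, 180), [205, 231, 238], [24, 35, 238]), ((355, 195), [50, 99, 182], [11, 185, 182]), ((85, 40), [56, 100, 183], [10, 177, 183]), ((190, 20), [53, 106, 191], [12, 184, 191]), ((56, 142), [49, 91, 167], [11, 180, 167]), ((438, 210), [53, 100, 182], [11, 181, 182])]
```

View pics/w11z.png

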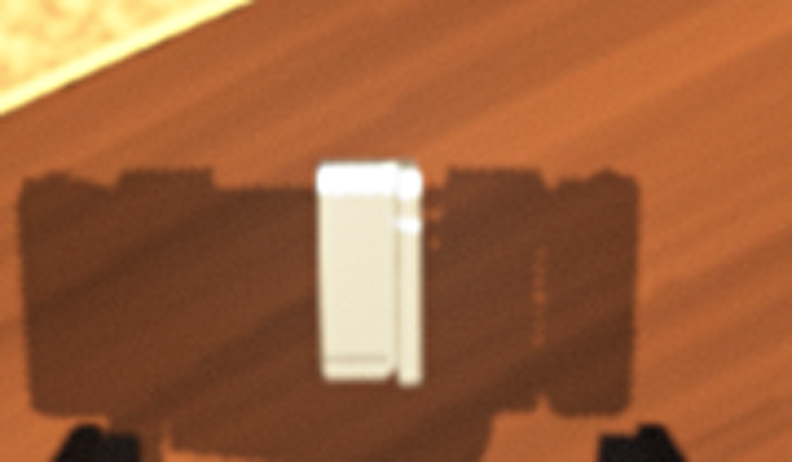

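Emit:
jog_arm --increments '[[[1.3,1.4,0,-0.006,0.002,0,-0.4],[1.3,1.4,0,-0.006,0.002,-0.04,-0.4],[1.3,1.4,0,-0.006,0.002,-0.08,-0.4],[1.3,1.4,0,-0.006,0.002,-0.115,-0.4],[1.3,1.4,0,-0.006,0.002,-0.12,-0.4],[1.3,1.4,0,-0.006,0.002,-0.12,-0.4]]]' --squeeze 15

```text
time: 18.1
position: [0.4309, -0.1631, 0.0737]
tool_rot: [0.163, 0.689, -0.687, -0.165]
ft_force: [-0.0, -0.4, 0.4]
grip_width: 0.0608
```

```bash
python3 snap.py w12; python3 - <<'E'
from rig import *
import cv2
cv2.imwrite("pics/side12.png",cv2.resize(camera("side")[60:220,200:360,::-1],None,fx=3.5,fy=3.5,interpolation=cv2.INTER_CUBIC))
E
```

```text
[ 0.4309 -0.1631  0.0737] jaw -116.87 [-0.003  0.003 -1.   ] 18.1 [-0.61  0.52  1.94  0.    0.68  1.43]
```

View pics/w12.png

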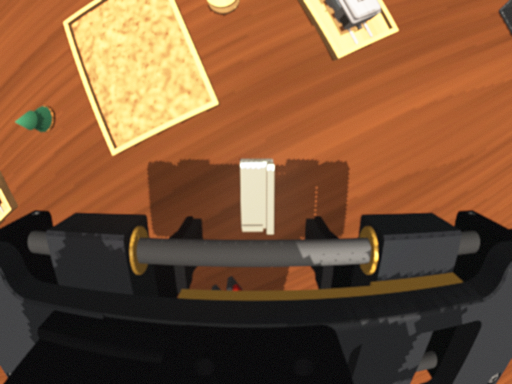

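View pics/side12.png

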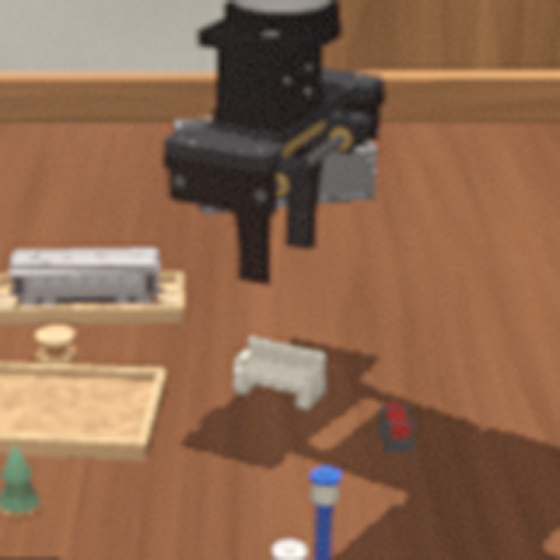

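Emit:
jog_arm --increments '[[[0,0,0,0.0003,-0.001,-0.03,-0.4],[0,0,0,0.0003,-0.001,-0.055,-0.4],[0,0,0,0.0003,-0.001,-0.07,-0.4],[0,0,0,0.0003,-0.001,-0.08,-0.4],[0,0,0,0.0003,-0.001,-0.086,-0.4],[0,0,0,0.0003,-0.001,-0.09,-0.4],[0,0,0,0.0003,-0.001,-0.09,-0.4]]]'

```text
time: 18.9
position: [0.4331, -0.1658, -0.0142]
tool_rot: [0.165, 0.688, -0.688, -0.164]
ft_force: [0.8, -0.2, 0.5]
grip_width: 0.0611
```

Emit:
jog_arm --increments '[[[0,0,0,0,0,0,1],[0,0,0,0,0,0,1],[0,0,0,0,0,0,1],[0,0,0,0,0,0,1],[0,0,0,0,0,0,1],[0,0,0,0,0,0,1]]]'

```text
time: 19.5
position: [0.4331, -0.1659, -0.0141]
tool_rot: [-0.165, -0.688, 0.688, 0.164]
ft_force: [0.4, -0.1, 1.6]
grip_width: 0.0282
```

```bash
python3 - <<'E'
from rig import *
import cv2
cv2.imwrite("pics/side13.png",cv2.resize(camera("side")[90:220,210:340,::-1],None,fx=4.4,fy=4.4,interpolation=cv2.INTER_CUBIC))
E
```

```text
(no output)
```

View pics/side13.png

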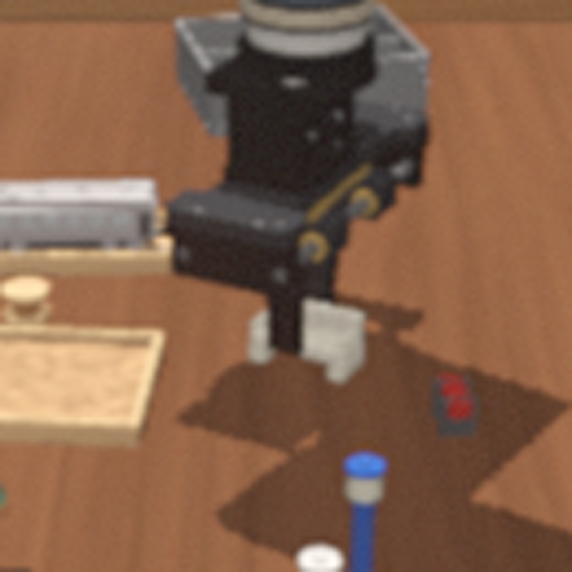

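Emit:
jog_arm --increments '[[[0,0,0,0,0,0.02,1],[0,0,0,0,0,0.06,1],[0,0,0,0,0,0.1,1],[0,0,6,0.03,0.01,0.13,1],[0,0,12,0.07,0.025,0.13,1],[0,0,18,0.1,0.035,0.13,1],[0,0,22.6,0.126,0.0455,0.13,1],[0,0,22.6,0.126,0.0455,0.13,1]]]'

```text
time: 20.35
position: [0.5627, -0.1195, 0.1161]
tool_rot: [-0.028, -0.707, 0.707, 0.023]
ft_force: [-1.0, -0.7, -1.1]
grip_width: 0.0282
```

```bash
python3 snap.py w14; python3 meas.py w14
```

```text
[ 0.5627 -0.1195  0.1161] jaw -94.1 [ 0.006 -0.    -1.   ] 20.35 [-0.4   0.56  1.64  0.    0.94  1.24]
wood (332, 128, 32, 31) c [ 0.5997 -0.2183] s [0.0337 0.0306] a 53.0
wood (18, 126, 57, 86) c [0.5968 0.1333] s [0.1038 0.0718] a 2.4
wood (393, 81, 54, 131) c [ 0.5925 -0.3104] s [0.1457 0.0708] a 2.8
wood (200, 81, 113, 131) c [ 0.6    -0.1239] s [0.1102 0.1326] a 85.7
white/silver (229, 187, 51, 25) c [ 0.5532 -0.1189] s [0.048  0.0237] a 85.9
white/silver (419, 88, 29, 124) c [ 0.5896 -0.31  ] s [0.1332 0.0371] a 2.5
[((255, 135), [158, 242, 255], [26, 97, 255]), ((256, 180), [73, 128, 189], [14, 156, 189]), ((355, 195), [50, 97, 177], [11, 183, 177]), ((85, 40), [55, 101, 183], [11, 178, 183]), ((190, 20), [46, 91, 169], [11, 186, 169]), ((56, 142), [179, 250, 255], [28, 76, 255]), ((438, 210), [234, 239, 245], [14, 11, 245])]
```

View pics/w14.png

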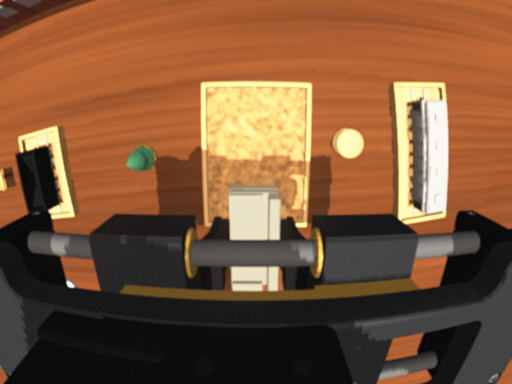

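Emit:
jog_arm --increments '[[[0,0.3,0,-0.003,-0.001,-0.03,1],[0,0.3,0,-0.003,-0.001,-0.06,1],[0,0.3,0,-0.003,-0.001,-0.09,1],[0,0.3,0,-0.003,-0.001,-0.105,1],[0,0.3,0,-0.003,-0.001,-0.114,1],[0,0.3,0,-0.003,-0.001,-0.119,1],[0,0.3,0,-0.003,-0.001,-0.119,1]]]'

```text
time: 21.1
position: [0.5565, -0.1208, -0.0034]
tool_rot: [0.025, 0.707, -0.706, -0.027]
ft_force: [0.1, 0.7, -0.1]
grip_width: 0.0275
```

Emit:
jog_arm --increments '[[[0,0,0,0,0,-0.002,1],[0,0,0,0,0,-0.003,1],[0,0,0,0,0,-0.003,1]]]'

```text
time: 21.4
position: [0.5575, -0.1212, -0.0055]
tool_rot: [-0.026, -0.706, 0.707, 0.026]
ft_force: [-0.4, -0.2, 2.5]
grip_width: 0.0273
```

Emit:
jog_arm --increments '[[[0,0,0,0,0,-0.0015,1],[0,0,0,0,0,-0.0015,1]]]'

```text
time: 21.6
position: [0.5571, -0.1212, -0.0064]
tool_rot: [-0.025, -0.706, 0.707, 0.026]
ft_force: [-1.8, -0.3, 5.7]
grip_width: 0.0278
```

```bash
python3 snap.py w15; python3 - <<'E'
from rig import *
import cv2
cv2.imwrite("pics/side15.png",cv2.resize(camera("side")[110:210,150:270,::-1],None,fx=6,fy=6,interpolation=cv2.INTER_CUBIC))
E
```

```text
[ 0.5571 -0.1212 -0.0064] jaw -94.2 [-0.002 -0.001 -1.   ] 21.6 [-0.41  0.75  1.71 -0.    0.68  1.24]
```

View pics/side15.png

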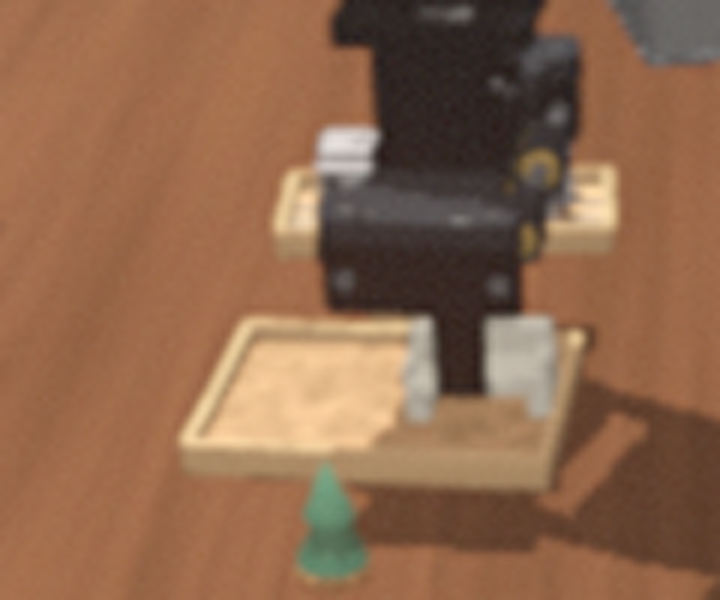

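View pics/w15.png

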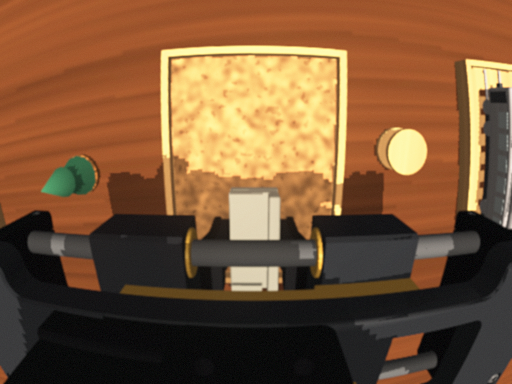

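```bash
python3 - <<'E'
from h import *
import pickle
o,i=pickle.load(open("pics/w15.pkl","rb"))
print("bench far", onz("wrist",(250,193),.024,i), onz("wrist",(275,187.5),.038,i), "near",onz("wrist",(249,290),.024,i),onz("wrist",(272,291),.038,i))
for uv in [(161,52),(347,49)]: print("tray far corner",onz("wrist",uv,.014,i))
# side view tray near(-x) inner lip & bench leg bottom
for uv,z in [((590,335),.014),((552,478),.014),((553,415),.006),((430,420),.006),((575,345),.014),((542,455),.014)]:
    print("side",uv,onz("side",(uv[0]/6+150,uv[1]/6+110),z).round(4))
E
```

```text
bench far [ 0.58257943 -0.12072603  0.024     ] [ 0.58823482 -0.13400926  0.038     ] near [ 0.51910374 -0.11516843  0.024     ] [ 0.52659926 -0.12934486  0.038     ]
tray far corner [ 0.66835101 -0.07496027  0.014     ]
tray far corner [ 0.66234608 -0.18322652  0.014     ]
side (590, 335) [ 0.5085 -0.1643  0.014 ]
side (552, 478) [ 0.5173 -0.0453  0.014 ]
side (553, 415) [ 0.5212 -0.1089  0.006 ]
side (430, 420) [ 0.5714 -0.1042  0.006 ]
side (575, 345) [ 0.5144 -0.1552  0.014 ]
side (542, 455) [ 0.5224 -0.0628  0.014 ]
```

Emit:
jog_arm --increments '[[[0,0,0,0,0,0.004,1],[0,0,0,0.003,0,0.005,1],[0,0,0,0.006,0,0.005,1],[0,0,0,0.006,0,0.004,1],[0,0,0,0.006,0,0.002,1],[0,0,0,0.006,0,0.0005,1]]]'

```text
time: 22.3
position: [0.5627, -0.1211, -0.0063]
tool_rot: [-0.025, -0.706, 0.707, 0.027]
ft_force: [-1.3, -0.6, 5.4]
grip_width: 0.0276
```

Emit:
jog_arm --increments '[[[0,0,0,0,0,-0.0015,1],[0,0,0,0,0,-0.002,1]]]'

```text
time: 22.5
position: [0.5617, -0.1211, -0.0081]
tool_rot: [-0.024, -0.706, 0.707, 0.027]
ft_force: [-2.8, -1.0, 6.1]
grip_width: 0.0281
```

Emit:
jog_arm --increments '[[[0,0,0,0,0,0.001,0.2],[0,0,0,0,0,0.001,0],[0,0,0,0,0,0.001,0],[0,0,0,0,0,0.001,0],[0,0,0,0,0,0.03,0],[0,0,0,0,0,0.08,0],[0,0,0,0,0,0.13,0],[0,0,0,0,0,0.17,0]]]'

```text
time: 23.3
position: [0.5623, -0.1212, 0.1645]
tool_rot: [-0.025, -0.706, 0.707, 0.027]
ft_force: [0.7, 0.0, 0.9]
grip_width: 0.0439
```

```bash
python3 snap.py w16; python3 - <<'E'
from rig import *
import cv2
cv2.imwrite("pics/side16.png",cv2.resize(camera("side")[110:210,150:270,::-1],None,fx=6,fy=6,interpolation=cv2.INTER_CUBIC))
E
```

```text
[ 0.5623 -0.1212  0.1645] jaw -94.18 [-0.002 -0.001 -1.   ] 23.3 [-0.41  0.5   1.59 -0.    1.06  1.24]
```

View pics/side16.png

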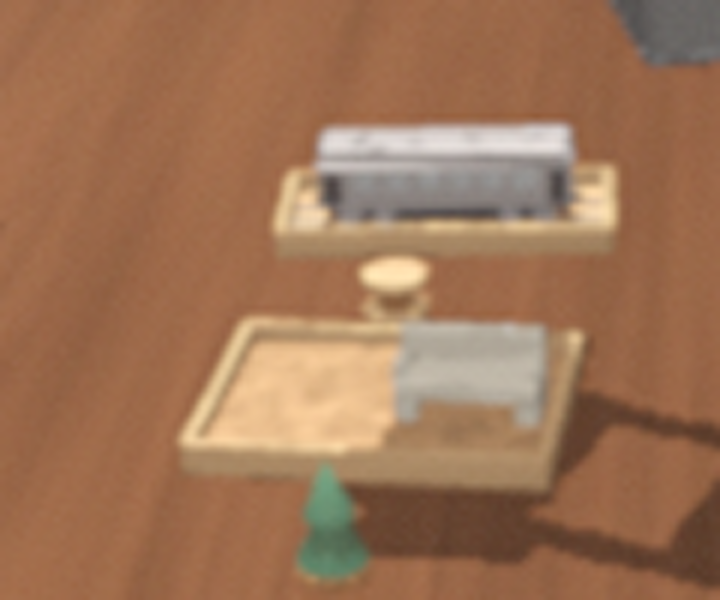

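View pics/w16.png

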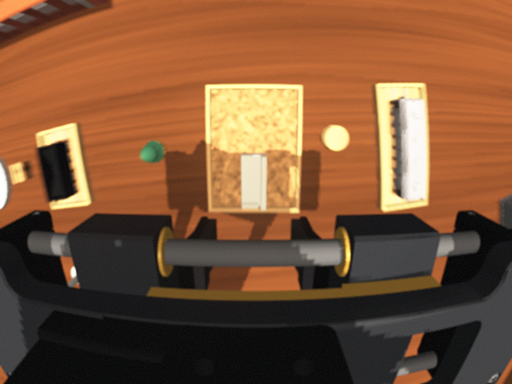

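```bash
python3 - <<'E'
from h import *
import pickle
o,i=pickle.load(open("pics/w1.pkl","rb"))
print("orange base",onz("wrist",(120,187),.006,i),"plate",onz("wrist",(178,208),.002,i))
print(onz("scene",(620/2.353+80,190/2.353+120),.003), onz("side",(421/2.353+140,417/2.353+85),.003))
E
```

```text
orange base [0.36176616 0.19178503 0.006     ] plate [0.35145527 0.09162983 0.002     ]
[0.35625532 0.19570643 0.003     ] [0.36093264 0.19401693 0.003     ]
```

Emit:
jog_arm --increments '[[[0,0,5,-0.03,0.04,0,-0.4],[0,0,10,-0.05,0.08,0,-0.4],[0,0,15,-0.07,0.12,0,-0.4],[0,0,20,-0.09,0.16,0,-0.4],[0,0,25,-0.11,0.2,0,-0.4],[0,0,25,-0.13,0.24,0,-0.4],[0,0,25,-0.132,0.274,0,-0.4],[0,0,25,-0.132,0.274,0,-0.4]]]'

```text
time: 24.2
position: [0.4323, 0.1544, 0.1676]
tool_rot: [0.127, -0.694, 0.696, -0.133]
ft_force: [0.6, -0.2, 0.6]
grip_width: 0.061
```

Emit:
jog_arm --increments '[[[0,0,0,0,0,0,-0.4],[0,0,0,0,0,0,-0.4]]]'

```text
time: 24.4
position: [0.432, 0.154, 0.1671]
tool_rot: [0.127, -0.694, 0.696, -0.132]
ft_force: [-0.4, 0.1, 0.7]
grip_width: 0.0609
```

```bash
python3 snap.py w17
```

```text
[0.432  0.154  0.1671] jaw -68.88 [ 0.007 -0.001 -1.   ] 24.4 [ 0.1   0.34  1.87 -0.    0.92  1.3 ]
```

View pics/w17.png

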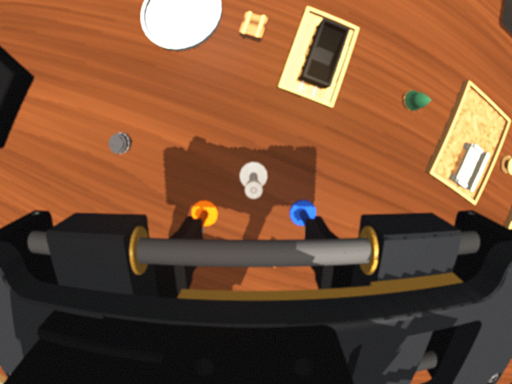

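```bash
cat > lamp.py <<'E'
import sys
from meas import *
z=float(sys.argv[2])
m=cv2.inRange(h,(0,0,100),(179,75,255)); m[212:]=0
for q in cv2.findContours(m,cv2.RETR_EXTERNAL,cv2.CHAIN_APPROX_NONE)[0]:
    x,y,w,hh=cv2.boundingRect(q)
    if cv2.contourArea(q)<100 or w>45: continue
    q=q[:,0,:]; print((x,y,w,hh))
    top=q[q[:,1]<y+w*0.55]
    P=np.array([onz("wrist",p,z,i)[:2] for p in top],np.float32)
    A=np.c_[2*P,np.ones(len(P))]; s=np.linalg.lstsq(A,(P**2).sum(1),rcond=None)[0]
    print("circle c",s[:2].round(4),"r",np.sqrt(s[2]+s[0]**2+s[1]**2).round(4))
E
python3 lamp.py w17 .006
python3 - <<'E'
from h import *
import pickle
o,i=pickle.load(open("pics/w17.pkl","rb"))
print(onz("wrist",(253.5,190),.08,i),onz("wrist",(253.5,175),.006,i))
E
```

```text
(239, 161, 29, 38)
circle c [0.4299 0.1537] r 0.0168
(450, 143, 41, 49)
circle c [ 0.5726 -0.1423] r 0.0272
(109, 133, 21, 20)
circle c [0.4079 0.3269] r 0.0148
[0.43005451 0.15341223 0.08      ] [0.43046664 0.15332159 0.006     ]
```

Emit:
jog_arm --increments '[[[0,0.4,0,-0.002,-0.0005,-0.03,-0.4],[0,0.4,0,-0.002,-0.0005,-0.06,-0.4],[0,0.4,0,-0.002,-0.0005,-0.09,-0.4],[0,0.4,0,-0.002,-0.0005,-0.12,-0.4],[0,0.4,0,-0.002,-0.0005,-0.145,-0.4],[0,0.4,0,-0.002,-0.0005,-0.159,-0.4],[0,0.4,0,-0.002,-0.0005,-0.159,-0.4]]]' --squeeze 10

```text
time: 25.15
position: [0.4294, 0.1517, 0.0064]
tool_rot: [0.13, -0.695, 0.696, -0.127]
ft_force: [-0.5, -0.3, 0.6]
grip_width: 0.0611
```

```bash
python3 snap.py w18
```

```text
[0.4294 0.1517 0.0064] jaw -69.06 [-0.004 -0.001 -1.   ] 25.15 [ 0.09  0.66  1.99 -0.    0.49  1.3 ]
```

View pics/w18.png

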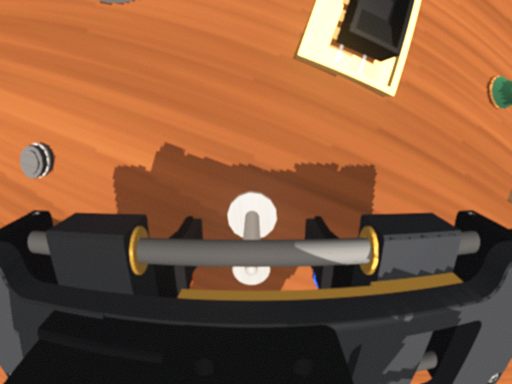

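Emit:
jog_arm --increments '[[[0,0,0,0,0,0,-0.1],[0,0,0,0,0,0,0.2],[0,0,0,0,0,0,0.4],[0,0,0,0,0,0,0.5],[0,0,0,0,0,0,0.6],[0,0,0,0,0,0,0.7],[0,0,0,0,0,0,1],[0,0,0,0,0,0,1]]]'

```text
time: 26.0
position: [0.4302, 0.1521, 0.0075]
tool_rot: [0.129, -0.695, 0.696, -0.128]
ft_force: [-0.5, -0.5, 2.2]
grip_width: 0.0155
```

Emit:
jog_arm --increments '[[[0,0,0,0,0,0,1],[0,0,0,0,0,0,1]]]' --squeeze 20

```text
time: 26.2
position: [0.4302, 0.1522, 0.0075]
tool_rot: [0.129, -0.695, 0.696, -0.128]
ft_force: [0.3, -0.3, 1.1]
grip_width: 0.0147
```

```bash
python3 - <<'E'
from rig import *
import cv2
cv2.imwrite("pics/side19.png",cv2.resize(camera("side")[150:290,230:350,::-1],None,fx=4.2,fy=4.2,interpolation=cv2.INTER_CUBIC))
E
```

```text
(no output)
```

View pics/side19.png

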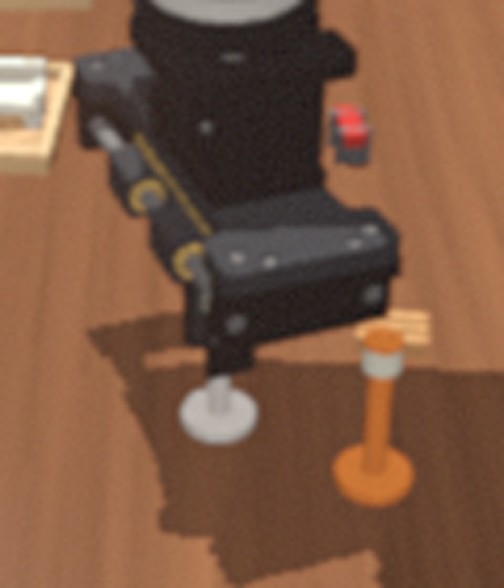

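Emit:
jog_arm --increments '[[[0,0,0,0,0,0,1],[0,0,0,0,0,0,1],[0,0,0,0,0,0,1]]]'

```text
time: 26.55
position: [0.4302, 0.1522, 0.0075]
tool_rot: [0.129, -0.695, 0.696, -0.128]
ft_force: [-0.6, 0.2, 1.3]
grip_width: 0.0149
```

Emit:
jog_arm --increments '[[[0,0,0,0,0,0.005,1],[0,0,0,0,0,0.02,1],[0,0,0,0,0,0.05,1],[0,0,0,0,0,0.08,1],[0,0,0,0,0,0.1,1],[0,0,0,0,0,0.1,1]]]'

```text
time: 27.15
position: [0.4321, 0.1524, 0.11]
tool_rot: [0.127, -0.695, 0.696, -0.13]
ft_force: [-0.3, 0.8, -0.1]
grip_width: 0.015
```

```bash
python3 - <<'E'
from rig import *
import cv2
cv2.imwrite("pics/side20.png",cv2.resize(camera("side")[110:270,210:350,::-1],None,fx=3.6,fy=3.6,interpolation=cv2.INTER_CUBIC))
E
```

```text
(no output)
```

View pics/side20.png

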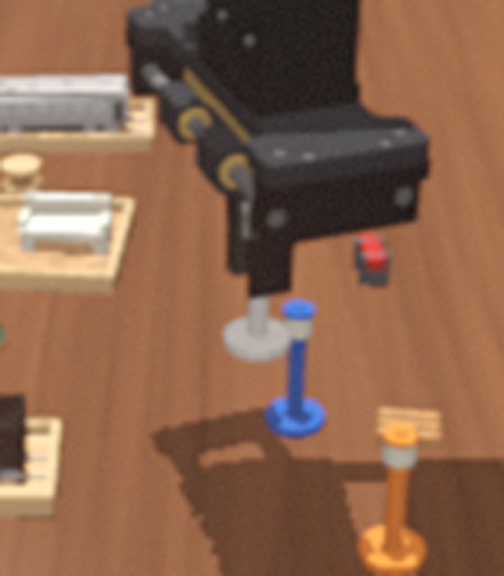

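Emit:
jog_arm --increments '[[[0,0,0,0.03,-0.03,0.01,1],[0,0,0,0.06,-0.07,0.01,1],[0,0,0,0.09,-0.11,0.01,1],[0,0,0,0.12,-0.15,0.01,1],[0,0,0,0.15,-0.19,0.01,1],[0,0,0,0.18,-0.23,0.01,1],[0,0,0,0.195,-0.26,0.01,1],[0,0,0,0.198,-0.278,0.01,1]]]'

```text
time: 28.0
position: [0.6299, -0.1286, 0.1164]
tool_rot: [0.128, -0.695, 0.696, -0.128]
ft_force: [-0.4, 0.8, -0.7]
grip_width: 0.015
```

Emit:
jog_arm --increments '[[[0,0,0,0,0,0,1],[0,0,0,0,0,0,1]]]'

```text
time: 28.2
position: [0.6277, -0.1275, 0.1147]
tool_rot: [-0.129, 0.696, -0.695, 0.127]
ft_force: [0.8, -0.3, -1.6]
grip_width: 0.015
```

```bash
python3 snap.py w21; python3 meas.py w21|head -6
```

```text
[ 0.6277 -0.1275  0.1147] jaw -69.19 [-0.003  0.001 -1.   ] 28.2 [-0.37  0.64  1.46  0.    1.04  0.83]
wood (183, 127, 134, 85) c [ 0.6182 -0.1253] s [0.1098 0.0976] a 85.5
wood (15, 85, 55, 102) c [0.5939 0.1338] s [0.1114 0.0725] a 2.3
wood (480, 0, 32, 28) c [ 0.9564 -0.3442] s [0.0385 0.0692] a 38.8
white/silver (387, 203, 29, 9) c [ 0.6646 -0.2772] s [0.0086 0.035 ] a 19.6
white/silver (229, 193, 47, 19) c [ 0.6153 -0.1299] s [0.0178 0.0439] a 20.9
white/silver (227, 132, 36, 17) c [ 0.6674 -0.1031] s [0.0345 0.0029] a 86.0
```

View pics/w21.png

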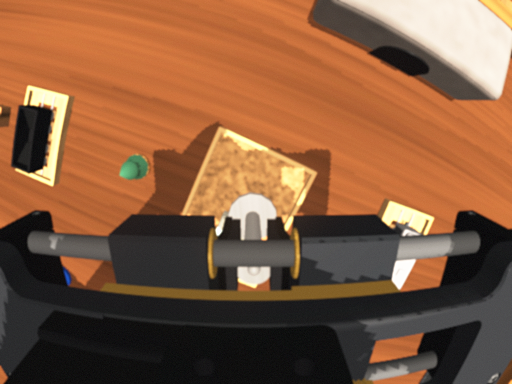

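Emit:
jog_arm --increments '[[[0,0,0,0,0.001,-0.03,1],[0,0,0,0,0.001,-0.06,1],[0,0,0,0,0.001,-0.08,1],[0,0,0,0,0.001,-0.09,1],[0,0,0,0,0.001,-0.095,1],[0,0,0,0,0.001,-0.097,1],[0,0,0,0,0.001,-0.097,1]]]'

```text
time: 28.95
position: [0.6283, -0.1255, 0.019]
tool_rot: [-0.129, 0.696, -0.695, 0.128]
ft_force: [-0.8, 0.5, 0.2]
grip_width: 0.0154
```

Emit:
jog_arm --increments '[[[0,0,0,0,0,-0.0015,1],[0,0,0,0,0,-0.003,1],[0,0,0,0,0,-0.003,1]]]'

```text
time: 29.25
position: [0.6285, -0.1256, 0.0163]
tool_rot: [-0.129, 0.696, -0.695, 0.128]
ft_force: [-0.1, 0.4, -0.2]
grip_width: 0.0148
```

Emit:
jog_arm --increments '[[[0,0,0,0,0,-0.0015,1],[0,0,0,0,0,-0.0015,1]]]'

```text
time: 29.45
position: [0.6284, -0.1257, 0.0148]
tool_rot: [-0.128, 0.696, -0.695, 0.128]
ft_force: [0.0, 0.1, -1.0]
grip_width: 0.0154
```

Emit:
jog_arm --increments '[[[0,0,0,0,0,-0.001,1],[0,0,0,0,0,-0.001,1]]]'

```text
time: 29.65
position: [0.6284, -0.1258, 0.0137]
tool_rot: [-0.128, 0.696, -0.695, 0.128]
ft_force: [-0.6, 0.5, -1.1]
grip_width: 0.0149
```

Emit:
jog_arm --increments '[[[0,0,0,0,0,-0.001,1],[0,0,0,0,0,-0.001,1]]]'

```text
time: 29.85
position: [0.629, -0.1257, 0.0136]
tool_rot: [-0.128, 0.696, -0.695, 0.128]
ft_force: [-1.1, 0.5, 3.3]
grip_width: 0.0148
```

Emit:
jog_arm --increments '[[[0,0,0,0,0,0,0.5],[0,0,0,0,0,0,0.3],[0,0,0,0,0,0,0],[0,0,0,0,0,0,-0.1],[0,0,0,0,0,0,-0.1],[0,0,0,0,0,0,-0.1],[0,0,0,0,0,0.04,-0.1],[0,0,0,0,0,0.08,-0.1]]]'

```text
time: 30.65
position: [0.6275, -0.1253, 0.0926]
tool_rot: [-0.129, 0.696, -0.694, 0.127]
ft_force: [0.9, -1.3, 0.3]
grip_width: 0.0476
```

Emit:
jog_arm --increments '[[[0,0,0,0,0,0.05,-0.1],[0,0,0,0,0,0.1,-0.1],[0,0,0,0,0,0.1,-0.1]]]'

```text
time: 30.95
position: [0.6329, -0.1271, 0.2013]
tool_rot: [0.124, -0.693, 0.697, -0.132]
ft_force: [0.7, -0.7, -0.1]
grip_width: 0.0479
```

```bash
python3 snap.py w22; python3 - <<'E'
from rig import *
import cv2
cv2.imwrite("pics/side22.png",cv2.resize(camera("side")[90:210,140:270,::-1],None,fx=5,fy=5,interpolation=cv2.INTER_CUBIC))
E
```

```text
[ 0.6329 -0.1271  0.2013] jaw -69.13 [ 0.012 -0.004 -1.   ] 30.95 [-0.37  0.54  1.38  0.    1.21  0.83]
```

View pics/w22.png

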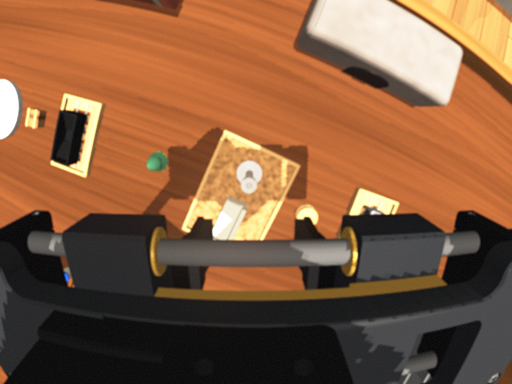

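View pics/side22.png

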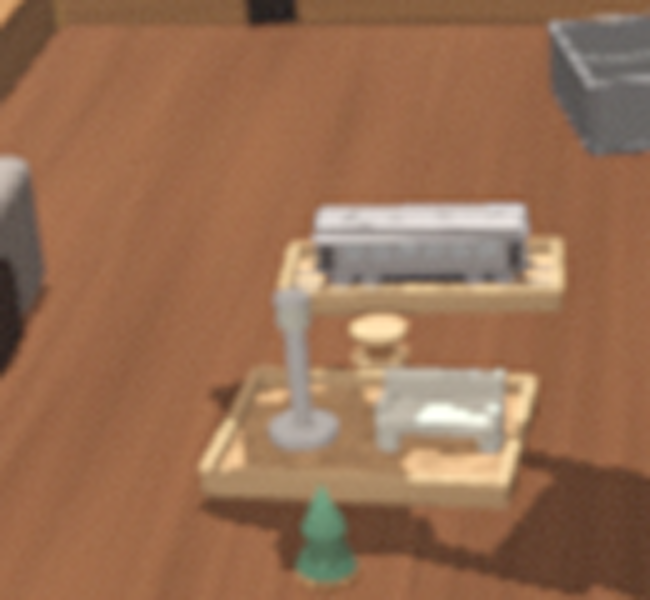

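Emit:
jog_arm --increments '[[[-0.3,-0.7,0,-0.01,0.05,0,-0.1],[-0.3,-0.7,0,-0.03,0.1,0,-0.1],[-0.3,-0.7,0,-0.06,0.15,0,-0.1],[-0.3,-0.7,0,-0.08,0.2,0,-0.1],[-0.3,-0.7,0,-0.11,0.25,0,-0.1],[-0.3,-0.7,0,-0.14,0.29,0,-0.1],[-0.3,-0.7,0,-0.17,0.33,0,-0.1],[-0.3,-0.7,0,-0.19,0.37,-0.01,-0.1]]]'

```text
time: 31.85
position: [0.4453, 0.2285, 0.1861]
tool_rot: [0.125, -0.693, 0.698, -0.131]
ft_force: [0.3, -0.4, -0.2]
grip_width: 0.0482
```

Emit:
jog_arm --increments '[[[0.3,0.7,0,-0.015,0.04,0,-0.1],[0.3,0.7,0,-0.03,0.08,0,-0.1],[0.3,0.7,0,-0.036,0.098,0,-0.1],[0.3,0.7,0,-0.036,0.098,0,-0.1],[0.3,0.7,0,-0.036,0.098,0,-0.1]]]'

```text
time: 32.35
position: [0.4081, 0.3259, 0.1845]
tool_rot: [0.131, -0.695, 0.696, -0.126]
ft_force: [-0.4, 0.7, 0.3]
grip_width: 0.0479
```

```bash
python3 snap.py w23
```

```text
[0.4081 0.3259 0.1845] jaw -69.08 [-0.007 -0.002 -1.   ] 32.35 [0.46 0.41 1.69 0.   1.05 1.66]
```

View pics/w23.png

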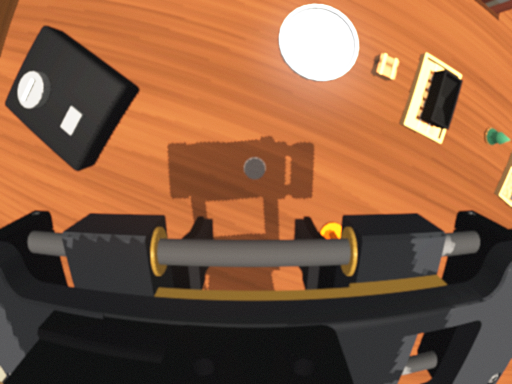

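```bash
python3 - <<'E'
from h import *
import pickle
o,i=pickle.load(open("pics/w23.pkl","rb")); im=cv2.imread("pics/w23.png"); h=cv2.cvtColor(im,cv2.COLOR_BGR2HSV)
m=cv2.inRange(h,(0,0,60),(179,80,255)); m[205:]=0
for q in cv2.findContours(m,cv2.RETR_EXTERNAL,cv2.CHAIN_APPROX_NONE)[0]:
    if cv2.contourArea(q)<100: continue
    P=np.array([onz("wrist",p[0],.015,i)[:2] for p in q],np.float32); r=cv2.minAreaRect(P); c=cv2.fitEllipse(P)
    print(cv2.boundingRect(q),np.round(r[0],4),np.round(r[1],4),np.round(c[0],4),np.round(c[1],4))
E
```

```text
(499, 168, 13, 37) [ 0.5367 -0.0732] [0.0651 0.0335] [ 0.5385 -0.0776] [0.0316 0.0616]
(244, 157, 21, 22) [0.4116 0.3272] [0.0262 0.0246] [0.4114 0.3269] [0.0246 0.0256]
(16, 70, 36, 40) [0.4113 0.6734] [0.0586 0.076 ] [0.4118 0.6744] [0.0585 0.074 ]
(59, 57, 62, 80) [0.4164 0.5772] [0.0827 0.1005] [0.4299 0.5717] [0.0763 0.1102]
(404, 53, 58, 90) [0.5937 0.1343] [0.1079 0.0678] [0.5953 0.1297] [0.0856 0.1134]
(278, 3, 81, 79) [0.5882 0.3101] [0.1017 0.1007] [0.5883 0.3097] [0.1003 0.1017]
```

Emit:
jog_arm --increments '[[[0.1,-0.4,0,0.003,0.001,-0.04,-0.1],[0.1,-0.4,0,0.003,0.001,-0.08,-0.1],[0.1,-0.4,0,0.003,0.001,-0.12,-0.1],[0.1,-0.4,0,0.003,0.001,-0.15,-0.1],[0.1,-0.4,0,0.003,0.001,-0.175,-0.1],[0.1,-0.4,0,0.003,0.001,-0.19,-0.1],[0.1,-0.4,0,0.003,0.001,-0.195,-0.1],[0.1,-0.4,0,0.003,0.001,-0.195,-0.1]]]' --squeeze 20

```text
time: 33.2
position: [0.4117, 0.3252, -0.0109]
tool_rot: [0.128, -0.695, 0.696, -0.127]
ft_force: [0.8, -1.0, -0.1]
grip_width: 0.048
```

```bash
python3 snap.py w24; python3 - <<'E'
from rig import *
import cv2
cv2.imwrite("pics/side24.png",cv2.resize(camera("side")[200:350,220:370,::-1],None,fx=3.9,fy=3.9,interpolation=cv2.INTER_CUBIC))
E
```

```text
[ 0.4117  0.3252 -0.0109] jaw -69.26 [-0.001 -0.001 -1.   ] 33.2 [ 0.46  0.73  1.83 -0.    0.59  1.67]
```

View pics/side24.png

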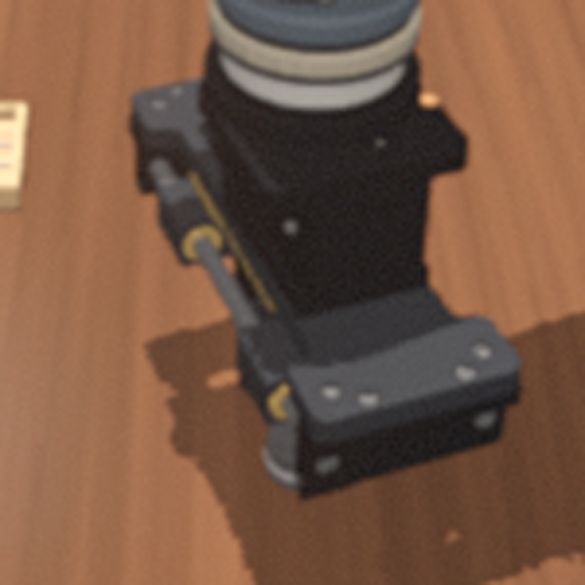

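View pics/w24.png

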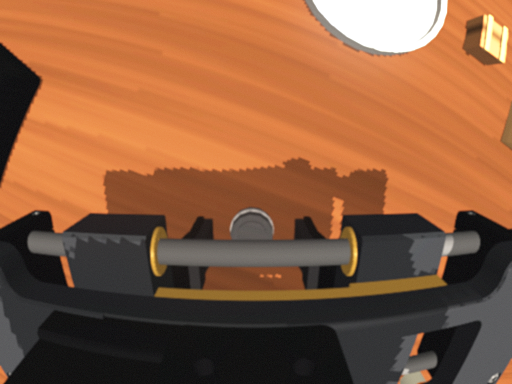

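Emit:
jog_arm --increments '[[[0,0,0,0,0.001,-0.003,-0.1],[0,0,0,0,0.001,-0.006,-0.1],[0,0,0,0,0.001,-0.006,-0.1],[0,0,0,0,0.001,-0.006,1],[0,0,0,0,0.001,-0.006,1],[0,0,0,0,0.001,-0.006,1],[0,0,0,0,0.001,-0.006,1],[0,0,0,0,0.001,-0.006,1]]]'

```text
time: 34.1
position: [0.4125, 0.3272, -0.0155]
tool_rot: [-0.127, 0.696, -0.695, 0.128]
ft_force: [0.0, -0.5, 0.0]
grip_width: 0.0243
```

Emit:
jog_arm --increments '[[[0,0,0,0,0,0,1],[0,0,0,0,0,0,1]]]'

```text
time: 34.3
position: [0.4125, 0.3272, -0.0155]
tool_rot: [-0.127, 0.696, -0.695, 0.128]
ft_force: [-0.2, 0.3, -0.2]
grip_width: 0.0242
```

Emit:
jog_arm --increments '[[[0,0,0,0,0,0.02,1],[0,0,0,0,0,0.06,1],[0,0,0,0.03,0,0.08,1],[0,0,0,0.07,-0.005,0.08,1],[0,0,0,0.11,-0.01,0.08,1],[0,0,0,0.15,-0.015,0.08,1],[0,0,0,0.176,-0.017,0.08,1],[0,0,0,0.176,-0.017,0.08,1]]]'

```text
time: 35.1
position: [0.5934, 0.3094, 0.0646]
tool_rot: [-0.124, 0.696, -0.696, 0.129]
ft_force: [-0.7, 0.8, -0.2]
grip_width: 0.0241
```

```bash
python3 snap.py w25
```

```text
[0.5934 0.3094 0.0646] jaw -69.38 [ 0.007  0.002 -1.   ] 35.1 [ 0.31  0.74  1.42 -0.    0.98  1.53]
```

View pics/w25.png

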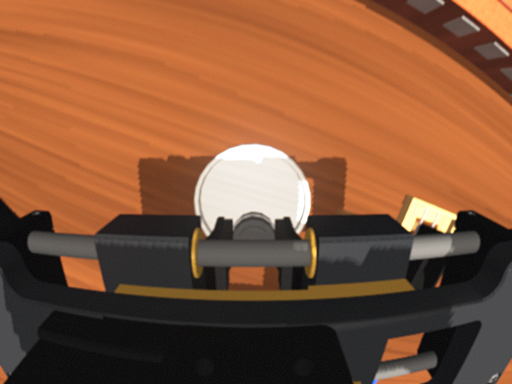

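Emit:
jog_arm --increments '[[[0,0.3,0,-0.003,0.001,-0.01,1],[0,0.3,0,-0.003,0.001,-0.03,1],[0,0.3,0,-0.003,0.001,-0.05,1],[0,0.3,0,-0.003,0.001,-0.062,1],[0,0.3,0,-0.003,0.001,-0.068,1],[0,0.3,0,-0.003,0.001,-0.07,1],[0,0.3,0,-0.003,0.001,-0.07,1]]]'

```text
time: 35.85
position: [0.5869, 0.3107, -0.0058]
tool_rot: [-0.128, 0.696, -0.695, 0.126]
ft_force: [-0.0, -0.6, 0.5]
grip_width: 0.024
```

Emit:
jog_arm --increments '[[[0,0,0,0,0,-0.001,1],[0,0,0,0,0,-0.0025,1],[0,0,0,0,0,-0.0025,1]]]'

```text
time: 36.15
position: [0.5871, 0.3108, -0.0079]
tool_rot: [-0.128, 0.696, -0.695, 0.126]
ft_force: [-1.1, 0.7, -1.2]
grip_width: 0.0243
```

Emit:
jog_arm --increments '[[[0,0,0,0,0,-0.001,1],[0,0,0,0,0,-0.001,1]]]'

```text
time: 36.35
position: [0.5872, 0.3108, -0.0088]
tool_rot: [-0.128, 0.696, -0.695, 0.126]
ft_force: [1.0, 0.2, 0.5]
grip_width: 0.024
```

Emit:
jog_arm --increments '[[[0,0,0,0,0,-0.001,1],[0,0,0,0,0,-0.001,1]]]'

```text
time: 36.55
position: [0.5873, 0.3108, -0.0095]
tool_rot: [-0.127, 0.696, -0.695, 0.126]
ft_force: [-0.8, -0.1, 1.8]
grip_width: 0.0243
```

Emit:
jog_arm --increments '[[[0,0,0,0,0,-0.001,1],[0,0,0,0,0,-0.001,1]]]'

```text
time: 36.75
position: [0.5873, 0.3108, -0.0096]
tool_rot: [-0.127, 0.696, -0.695, 0.127]
ft_force: [-1.6, -0.8, 5.1]
grip_width: 0.0243
```

Emit:
jog_arm --increments '[[[0,0,0,0,0,0.0005,0.3],[0,0,0,0,0,0.0005,0.1],[0,0,0,0,0,0.0005,0.1],[0,0,0,0,0,0.0005,0.1],[0,0,0,0,0,0.03,0.1],[0,0,0,0,0,0.08,0.1],[0,0,0,0,0,0.12,0.1],[0,0,0,0,0,0.17,0.1]]]'

```text
time: 37.55
position: [0.5862, 0.3104, 0.1606]
tool_rot: [-0.129, 0.696, -0.695, 0.125]
ft_force: [0.4, -0.4, 0.6]
grip_width: 0.0387
```

Emit:
jog_arm --increments '[[[0,0,0,-0.02,0,0.04,-0.5],[0,0,0,-0.06,0,0.06,-0.5],[0,0,0,-0.08,0,0.06,-0.5],[0,0,0,-0.08,0,0.06,-0.5]]]'

```text
time: 37.95
position: [0.5032, 0.3105, 0.2216]
tool_rot: [-0.129, 0.696, -0.695, 0.126]
ft_force: [0.7, -0.6, -0.1]
grip_width: 0.0617
```

```bash
python3 snap.py w26; python3 - <<'E'
from rig import *
import cv2
cv2.imwrite("pics/side26.png",cv2.resize(camera("side")[85:345,130:345,::-1],None,fx=2.3,fy=2.3,interpolation=cv2.INTER_CUBIC))
cv2.imwrite("pics/scene26.png",cv2.resize(camera("scene")[120:330,80:420,::-1],None,fx=2.35,fy=2.35,interpolation=cv2.INTER_CUBIC))
E
```

```text
[0.5032 0.3105 0.2216] jaw -69.22 [-0.006  0.    -1.   ] 37.95 [0.36 0.45 1.48 0.   1.21 1.57]
```

View pics/w26.png

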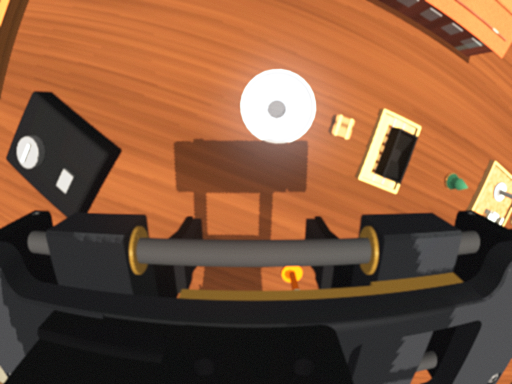

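View pics/side26.png

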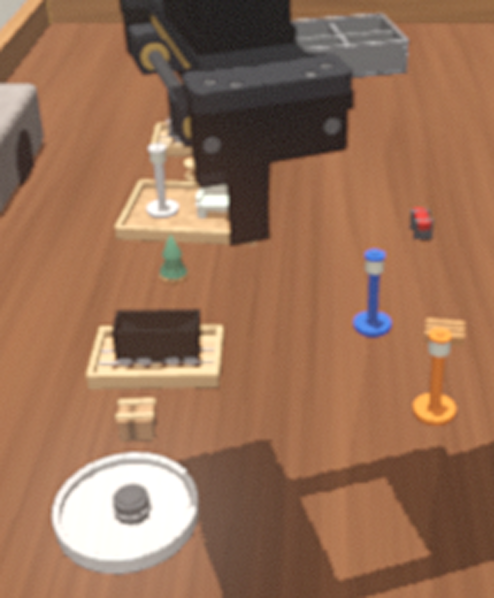

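View pics/scene26.png

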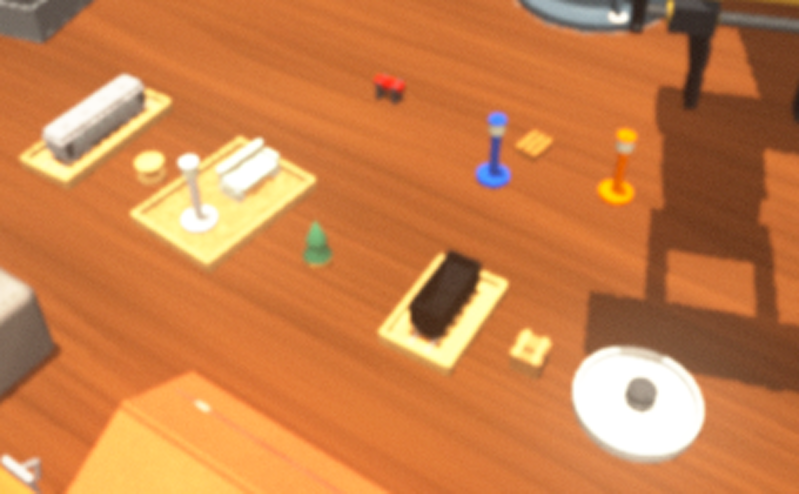

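All five pieces stand in their trays in the scene view: coach (95,118), lamp (195,195), bench (250,170), hopper (445,295) and magnet (641,393). The blue and orange lamps are where they started.

```bash
python3 -c "
from rig import *
print(hand_in())"
```

```text
the job is handed in; nothing more can be done
None
```

I placed all five pieces in the order asked and handed in at about 38 s. The coach is in the long tray, the hopper in the short tray, the bench and the lamp post in the cork tray, and the magnet in the dish. Each piece was lowered until the force reading showed it touching the floor, then released.

**Last checks:** The final scene view shows all five pieces upright and inside their lips, and the side and wrist views agree where the arm does not hide the piece. The blue and orange lamps and the other loose items look unmoved. The gripper was open and well clear of everything.

**What went wrong or disagreed:**
- **TCP height:** The reported TCP height was about 24 mm lower than the real fingertips, judging from the camera views. Because of this, the first try at the coach closed above it without moving it. I corrected for the offset afterwards, and contact on set-down then came within about 0.5 mm of the expected height for the coach, hopper, lamp post and magnet.
- **Bench:** It first touched down about 2 mm higher than expected and sat only about 3 mm from the lip. I lifted it slightly, moved it about 5 mm inward and set it down again, this time at the expected height.
- **Lamp post:** It was gripped at 15 mm wide, which is neither the 10 mm post nor the 17 mm lantern, so I don't know exactly where the fingers held it. It stayed upright throughout.

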